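# Bring the red-capped vial under the sampling probe

### The arm

A 6-joint arm with a two-finger parallel gripper is mounted at the origin on the work surface. World frame = base frame: x ahead of the robot, y to its left, z up, the work surface at z = 0. Lengths are in mm, angles in rad, forces in N, time in s.
With the tool pointing down it reaches from about 275 to 750 mm from the base axis. Payload 10.2 kg.
Tool frame: the origin (TCP) lies midway between the tips of the shut fingers; the grasp point (between the pads) lies grasp_offset behind it (grasp_offset is the distance from the TCP to the grasp point, in mm); x points along the fingers, z is the direction in which the jaws open and shut, and the axes are right-handed (so a half turn about x gives the same grasp; the last joint's range is limited). The gripper opens to 85 mm and grips with 20 to 120 N. Pads are 22 mm wide; open, the fingers measure 114 mm over their backs; the gripper's body (76 mm by 85 mm) begins 54 mm behind the grasp point. The pads swing forward as they close: fully open they stand 13 mm farther back than shut.
Start: joints at [0.925, 0.313, 1.498, -0, 1.331, -0.223], TCP at [215.429, 478.771, 231.294] pointing down, gripper open.
Joint ranges: [-2.94, 2.94], [-0.97, 2.17], [0.19, 2.56], [-1.23, 4.37], [0.02, 3.11], [-2.88, 2.88]. Speed limits (rad/s): [2.39, 2.39, 3.01, 3.14, 3.14, 3.14].

### API

Orientations are given as a unit quaternion [w, x, y, z].
In Python, from rig import sense, capture, calibration, finish_job, grasp_offset gives the robot as it stands.
- The arm moves only by the shell command python3 -m jog 'ROWS' [FORCE]. ROWS is JSON, a list of rows, each an object with "linear": the shift along the tool's x, y, z scaled (see below), a list of three; "rotation": the turn, a rotation vector about the tool's x, y, z scaled (see below), a list of three; "grip": the finger opening in mm, from 0 to 85.4. A call has 1 to 20 rows; each row is the pose to reach, as a shift and turn from the pose measured when the call began, along the tool's axes at that moment; what a row does not reach only later rows make up. The controller multiplies each number of a shift by 0.3 m and each number of a turn by 0.5 rad. A row lasts 1/12 s, in which the tool goes at most 41.7 mm and 7.16 degrees, less where a joint would pass 70% of its speed; a pose out of reach is approached as far as the arm can. A call with a number of a shift or a turn outside -1 to 1 is refused whole. A call with a gripper value outside its range is refused whole. The fingers move at their own pace and stop on an object; FORCE is the grip in N (left out, the last holds). Time passes only in rows, so rows that repeat a pose let the fingers close. It gives the time, the measured TCP pose, the force and the opening at its end, in the units of the state.
- sense(): the state, without advancing time (a new reading comes with each control period).
- capture(name): name is "side" or "top"; returns (picture, depth): 420x560x3 uint8, red, green, blue; 420x560 float32, mm along the optical axis (not along the pixel's ray), 0 where there is no reading.
- calibration(name): a dict with "intrinsics" (3x3 intrinsics, pixels), "dist" ([k1, k2, p1, p2, k3] as OpenCV has them; the pictures are not rectified), "world_from_camera" (4x4, takes a point from camera to world coordinates). Camera axes: x right, y up, looking along -z (the intrinsics and any distortion apply to the point x, -y, -z); pixel columns grow to the right and rows downward; lengths in mm; the calibration is good to about 2 mm. A picture is of the moment at which its call begins. calibration takes no time and is no camera call.
- finish_job(): hands the job in, once; it reports no verdict.
The state is a dict: "time_s": time; "joints": joint angles; "dq": joint speeds; "tau": joint torques, N m; "eef_pos": TCP position; "ee_rot": TCP orientation; "force": force on the tool from outside, world axes, zero at the start; "wrist_torque": the same for the moment, N m; "grip_width": opening from 0.0 (shut) to 1.0 (fully open).
Only numpy, scipy, OpenCV 4.12 (cv2) and the standard library are available. Lean on these libraries where they do the work, as an engineer would, in place of code of your own. Each camera call takes 0.05 s, during which the arm holds its last target.

### The job

Slide the white vial rack back until it sits flush along the aluminium fence of the sampling station, with the open mouth of the red-capped vial right under the needle of the probe. Only then press the probe's black knob all the way down, so that the needle stands inside the red-capped vial, and leave it there. Keep the rack flat on the deck with its vials upright, and leave the other things on the bench where they are.

Things in the scene. Friction and masses are not known exactly. Their poses are not given: they have to be found in the camera images.
- station: Fixed sampling station. Origin: at bench height on the probe's vertical axis; x points away from the robot (towards fence and column), y to the left along the fence, z up. Its grey deck measures 245 mm (x, from -115 to +130) by 400 mm (y, from -160 to +240); deck top 10 mm above the bench.
- fence_face (a point): Top front edge of the station's aluminium fence, mid-length: the fence's upright front face is at x = +24 mm in the station's frame. It runs along the station's y for 360 mm (y from -140 to +220 mm), 12 mm thick, top 32 mm above the bench.
- head_nose (a point): Front face centre of the station's white arm, at x = -15 mm, 144 mm up. The arm is 30 mm wide, between 128 and 160 mm above the bench, with a round guide bush (26 mm) under it down to 114 mm, and runs back to a round column 25 mm thick (42 mm at the clamp) behind the fence, at x = +95 mm, 180 mm high.
- pump_top (a point): Top centre of the grey pump module fixed behind the fence on the right: 80 mm (x) by 85 mm (y), up to 72 mm above the bench (roller head to 82 mm).
- probe (a joint): Vertical travel of the probe in its guide: 0 fully raised, 0.040 m fully down at its stop; moves down as it grows. It stays where it is left (sliding friction about 4 N, no spring).
- probe_tip (a point): Tip of the probe's vertical steel needle (3 mm thick), on the station's z axis; 75 mm above the bench when raised, 35 mm when fully down.
- knob_top (a point): Top centre of the probe's round black palm knob (38 mm across), on the probe's axis; 222 mm above the bench when raised, 182 mm when fully down.
- rack: Loose white block 48 mm (x) by 230 mm (y) by 30 mm high, 0.2-0.4 kg, on the station's deck; flat upright faces. Origin: centre of its underside. Seven round holes in a row along y, 30 mm apart, the middle one at the origin, 25 mm deep. The three middle holes hold vials, the others are empty. When its +x face is flush with the fence, its row of holes lies under the needle.
- rack_back_left (a point): Middle of the height of the rack's left end of its back (+x) face: 24 mm in x, +115 mm in y, 15 mm in z from the rack's origin.
- rack_back_right (a point): The same at the right end: 24 mm in x, -115 mm in y, 15 mm in z from the rack's origin.
- vial_red: Open amber vial with a red cap, 22.5 mm across, 48 mm high, loose in one of the rack's three middle holes. Origin: centre of its underside; z up along it.
- red_mouth (a point): Centre of the round opening (11 mm across) in the top of the red cap, 53 mm above the rack's underside.
- vial_blue: Like the red-capped vial, with a blue cap, in another of the middle holes.
- vial_yellow: Like the red-capped vial, with a yellow cap, in another of the middle holes.
- mouse: White computer mouse 110 x 60 x 33 mm on a blue pad. Origin: centre of its underside. Leave alone.
- beaker: Clear empty beaker 68 mm across, 85 mm high. Origin: centre of its underside. Leave alone.
- bottle: Amber bottle with a white cap, 64 mm across, 150 mm high. Origin: centre of its underside. Leave alone.
- spatula: Steel lab spatula 185 mm long, 12 mm wide, lying on the bench, along its own x; origin near its middle. Leave alone.
- carton: White carton 110 x 160 x 55 mm. Origin: centre of its underside. Leave alone.

How it is judged:
By the outcome, as a careful person would: the job done as asked, in the order asked, and still so for the second after the job is handed in, with the robot touching nothing.
It also fails if it takes over 56 s, if anything falls off the work surface, if the arm or the gripper's body presses on something with over 40 N, if the wrist force passes 120 N, or if a joint passes its speed limit or range.

## Working session

There is one attempt and no reset: what is moved stays moved. The work goes in short steps, Python scripts to look and compute and a shell command to move; the robot and the scene stay as the last step left them, time stands still between calls to the robot, and variables do not carry over. Pictures are saved under pics/ and viewed, and the job is handed in when it is done.

```bash
ls; mkdir -p pics
python3 - <<'E'
from rig import *
import rig,cv2,numpy as np
np.set_printoptions(suppress=True,precision=4)
print(sense(), grasp_offset)
for n in("side","top"):
    p,d=capture(n); cv2.imwrite(f"pics/{n}0.png",p[:,:,::-1]); np.save(f"{n}0.npy",d); c=calibration(n); print(n,c)
E
```

```text
pics
{'time_s': 0.0, 'joints': array([ 0.9246,  0.3134,  1.4985, -0.    ,  1.331 , -0.2234]), 'dq': array([-0.001 ,  0.0007,  0.0003,  0.0007, -0.0008,  0.001 ]), 'tau': array([ -0.0007, -41.2258, -25.9742,  -0.0002,   0.0041,   0.    ]), 'eef_pos': array([215.2586, 478.5305, 230.7372]), 'ee_rot': array([ 0.5933, -0.3841,  0.5942,  0.3838]), 'force': array([-0.6292, -0.2938,  0.1054]), 'wrist_torque': array([-0.0485,  0.0154,  0.0269]), 'grip_width': 0.9979440144231404} 18.700000000000003
side {'intrinsics': array([[524.1704,   0.    , 279.0888],
       [  0.    , 524.1704, 213.5608],
       [  0.    ,   0.    ,   1.    ]]), 'dist': array([0.0516, 0.    , 0.    , 0.    , 0.    ]), 'world_from_camera': array([[   0.8565,    0.3241,   -0.4017,  -12.5718],
       [  -0.516 ,    0.5163,   -0.6835, -919.1719],
       [  -0.0141,    0.7927,    0.6094,  972.0934],
       [   0.    ,    0.    ,    0.    ,    1.    ]])}
top {'intrinsics': array([[407.6405,   0.    , 274.977 ],
       [  0.    , 407.6405, 206.352 ],
       [  0.    ,   0.    ,   1.    ]]), 'dist': array([-0.0561,  0.    ,  0.    ,  0.    ,  0.    ]), 'world_from_camera': array([[   0.0275,    0.9986,   -0.0457,  464.5315],
       [  -0.9996,    0.0273,   -0.0037,    5.6805],
       [  -0.0024,    0.0458,    0.9989, 1448.8845],
       [   0.    ,    0.    ,    0.    ,    1.    ]])}
```

View pics/side0.png

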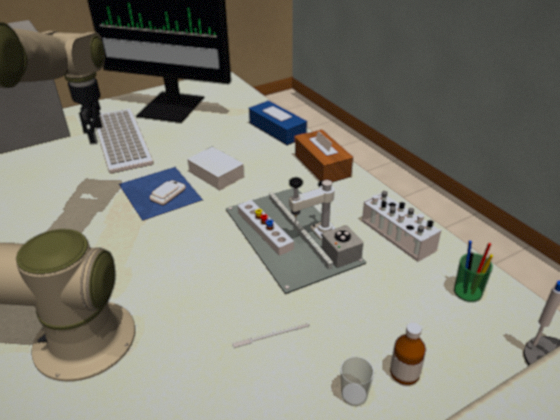

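View pics/top0.png

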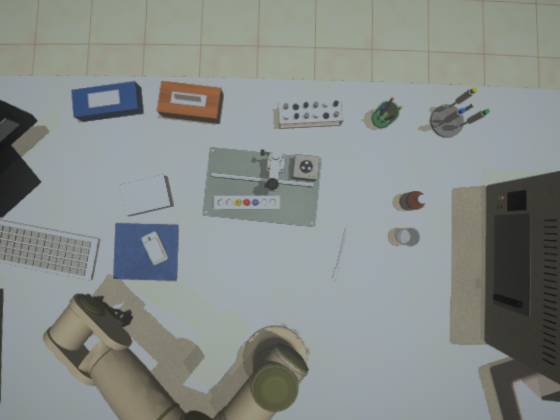

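The side view shows the station at about (300,235) and the rack at (265,228). In the top view the rack is at (247,202), the fence runs along (262,180) and the knob is at (272,184). I'll zoom in on both.

Run:
```python
import cv2
t=cv2.imread("pics/top0.png")[135:240,190:335]; cv2.imwrite("pics/top0z.png",cv2.resize(t,None,fx=5.5,fy=5.5,interpolation=cv2.INTER_CUBIC))
t=cv2.imread("pics/side0.png")[170:295,220:375]; cv2.imwrite("pics/side0z.png",cv2.resize(t,None,fx=4.8,fy=4.8,interpolation=cv2.INTER_CUBIC))
```

```text
(no output)
```

View pics/top0z.png

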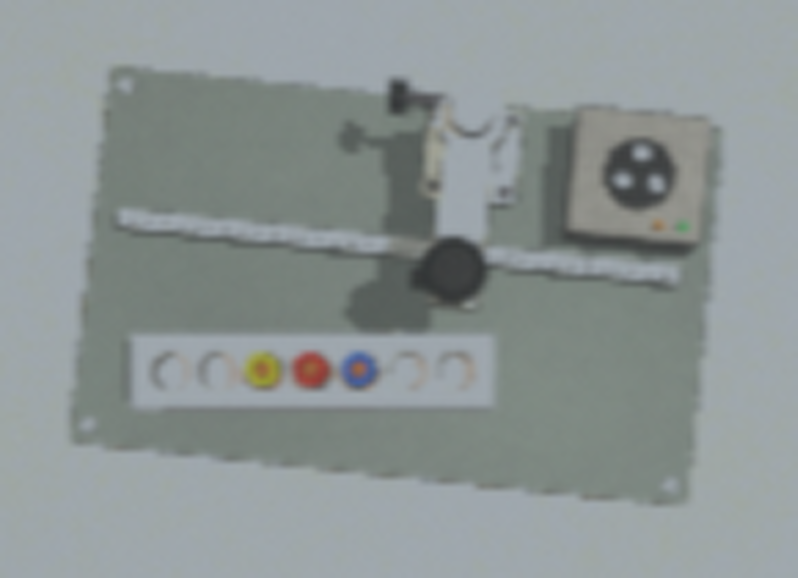

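View pics/side0z.png

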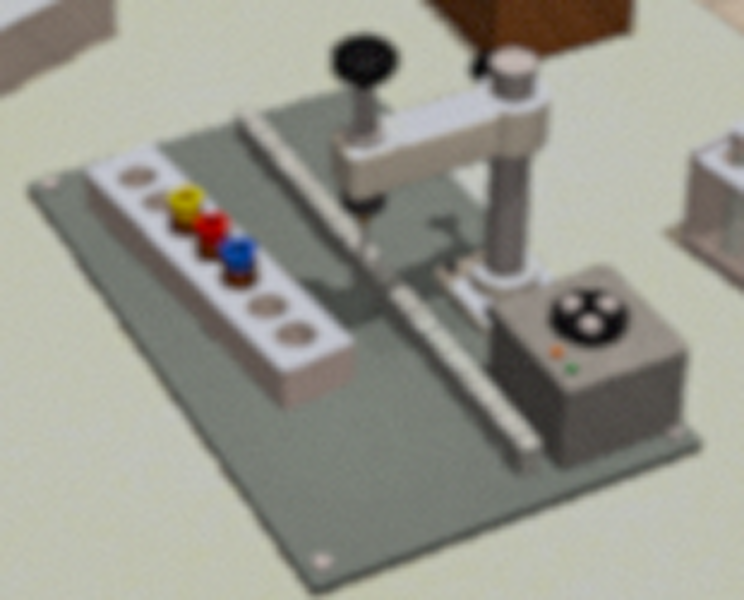

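```bash
cat > h.py <<'E'
import cv2,numpy as np
from rig import *
np.set_printoptions(suppress=True,precision=2)
def ray(n,uv):
    c=calibration(n); K=c["intrinsics"]; W=c["world_from_camera"]
    p=cv2.undistortPoints(np.array(uv,float).reshape(-1,1,2),K,c["dist"]).reshape(-1,2)
    d=np.c_[p[:,0],-p[:,1],-np.ones(len(p))]@W[:3,:3].T
    return W[:3,3],d
def plane(n,uv,z):
    o,d=ray(n,uv); return o+d*((z-o[2])/d[:,2])[:,None]
def tri(uv1,uv2):
    o1,d1=ray("top",[uv1]);o2,d2=ray("side",[uv2]);d1=d1[0]/np.linalg.norm(d1);d2=d2[0]/np.linalg.norm(d2)
    s=np.linalg.lstsq(np.c_[d1,-d2],o2-o1,rcond=None)[0]
    a,b=o1+s[0]*d1,o2+s[1]*d2; return (a+b)/2,np.linalg.norm(a-b)
def proj(n,P):
    c=calibration(n); W=c["world_from_camera"]; q=(np.array(P,float).reshape(-1,3)-W[:3,3])@W[:3,:3]; q=q*[1,-1,-1]
    return cv2.projectPoints(q,np.zeros(3),np.zeros(3),c["intrinsics"],c["dist"])[0].reshape(-1,2)
def cen(m):
    n,l,s,c=cv2.connectedComponentsWithStats(m.astype(np.uint8)); 
    return [(c[i].round(2),s[i].tolist()) for i in range(1,n) if s[i][4]>=4]
def colors(img):
    r,g,b=[img[:,:,i].astype(int) for i in range(3)]
    return dict(red=(r-g>50)&(r-b>50)&(r>90)&(g<80),yellow=(r-b>70)&(g-b>60),blue=(b-r>35)&(b-g>20),black=(r<65)&(g<65)&(b<65))
E
python3 - <<'E'
from h import *
R={"top":(190,135,335,240),"side":(220,170,375,295)}
for n in R:
    im=cv2.imread(f"pics/{n}0.png")[:,:,::-1]; x0,y0,x1,y1=R[n]
    for k,m in colors(im).items():
        q=np.zeros(m.shape,bool);q[y0:y1,x0:x1]=m[y0:y1,x0:x1]; print(n,k,cen(q))
    for (u,v) in ([(222,220),(200,220),(245,197),(255,172)] if n=="top" else [(290,270),(255,215),(230,280)]): print(n,u,v,im[v,u])
# deck from top
im=cv2.imread("pics/top0.png"); hsv=cv2.cvtColor(im,cv2.COLOR_BGR2HSV)
print(hsv[220,222],hsv[225,200],hsv[150,230])
E
```

```text
top red [(array([246.19, 202.19]), [244, 200, 6, 5, 16])]
top yellow [(array([237.15, 202.05]), [235, 200, 5, 5, 20])]
top blue [(array([254.48, 201.3 ]), [252, 199, 6, 6, 23])]
top black [(array([271.06, 183.84]), [265, 179, 13, 11, 79])]
top 222 220 [158 167 169]
top 200 220 [159 167 166]
top 245 197 [158 165 172]
top 255 172 [122 131 125]
side red [(array([262.92, 217.21]), [259, 215, 8, 7, 38])]
side yellow [(array([258.23, 211.72]), [255, 209, 7, 7, 39])]
side blue [(array([269.5 , 221.93]), [266, 219, 8, 7, 44])]
side black [(array([318.45, 174.91]), [311, 170, 12, 16, 88]), (array([295.46, 182.5 ]), [290, 178, 12, 11, 102]), (array([295.62, 212.52]), [292, 211, 8, 4, 21]), (array([341.87, 236.97]), [335, 231, 15, 11, 77]), (array([329.69, 250.63]), [322, 237, 15, 29, 183])]
side 290 270 [123 128 120]
side 255 215 [118 103  98]
side 230 280 [192 193 179]
[ 95  17 169] [ 87  14 167] [ 70  18 129]
```

```bash
cat >> h.py <<'E'
def quadlines(cnt,n,z):
    """contour pixels -> plane -> min rect, refined by side-wise line fit"""
    P=plane(n,cnt.reshape(-1,2),z)[:,:2].astype(np.float32)
    return P
def rack_top(im):
    g=cv2.resize(im,None,fx=4,fy=4,interpolation=cv2.INTER_CUBIC)
    return g
E
python3 - <<'E'
from h import *
im=cv2.imread("pics/top0.png"); F=4
roi=im[130:245,185:340]; g=cv2.resize(roi,None,fx=F,fy=F,interpolation=cv2.INTER_CUBIC)
v=cv2.GaussianBlur(g.max(2),(7,7),0)
def px(c): return (c.reshape(-1,2)+0.5)/F-0.5+[185,130]
m=(v<148).astype(np.uint8); m=cv2.morphologyEx(m,cv2.MORPH_CLOSE,np.ones((45,45)))
c=max(cv2.findContours(m,0,1)[0],key=cv2.contourArea)
P=plane("top",px(c),10)[:,:2].astype(np.float32); r=cv2.minAreaRect(P); print("deck",r); print(cv2.boxPoints(r))
# rack
n,l,s,ce=cv2.connectedComponentsWithStats((v>=148).astype(np.uint8))
i=l[int((197-130+.5)*F),int((245-185)*F)]; print(s[i])
m=(l==i).astype(np.uint8); c=max(cv2.findContours(m,0,1)[0],key=cv2.contourArea)
P=plane("top",px(c),40)[:,:2].astype(np.float32); r=cv2.minAreaRect(P); print("rack",r); print(cv2.boxPoints(r))
print("yellow",plane("top",[(237.15,202.05)],63),"red",plane("top",[(246.19,202.19)],63),"blue",plane("top",[(254.48,201.3)],63))
print(tri((246.19,202.19),(262.92,217.21)),tri((237.15,202.05),(258.23,211.72)),tri((254.48,201.3),(269.5,221.93)))
print("knob",plane("top",[(271.06,183.84)],220),plane("side",[(295.46,182.5)],216),tri((271.06,183.84),(295.46,182.5)))
cv2.imwrite("pics/m.png",m*255)
d=np.load("top0.npy"); print(d[184,271],d[197,245],d[215,240])
E
```

```text
deck ((604.8737182617188, 59.92234802246094), (403.38861083984375, 259.3647155761719), 85.58222198486328)
[[ 460.04 -131.18]
 [ 718.63 -151.16]
 [ 749.71  251.03]
 [ 491.11  271.01]]
[  116   262   266    56 12161]
rack ((541.4424438476562, 109.14263916015625), (46.93242263793945, 229.7678680419922), 1.7910248041152954)
[[514.4  223.24]
 [521.58  -6.42]
 [568.49  -4.95]
 [561.31 224.7 ]]
yellow [[539.11 140.01  63.  ]] red [[539.47 109.18  63.  ]] blue [[543.28  81.03  63.  ]]
(array([539.14, 109.29,  63.7 ]), np.float64(0.6761050546712447)) (array([539.75, 139.66,  63.22]), np.float64(1.4606256210362933)) (array([543.42,  80.87,  63.98]), np.float64(0.44188778628939523))
knob [[588.63  23.91 220.  ]] [[588.68  18.36 216.  ]] (array([590.48,  23.42, 212.3 ]), np.float64(2.4580044510709196))
1231.9844 1413.0942 1445.07
```

Run:
```python
from h import *
from scipy.spatial.transform import Rotation as Ro
im=cv2.imread("pics/top0.png").astype(float).max(2)
# fence: brightness-weighted ridge per column
pts=[]
for u in list(range(215,258))+list(range(284,310)):
    v0=int(round(174.5+(u-213)*(184.5-174.5)/(312-213))); vs=np.arange(v0-4,v0+5); w=np.clip(im[vs,u]-145,0,None)
    if w.sum()>20: pts.append((u,(w*vs).sum()/w.sum()))
P=plane("top",pts,32)[:,:2]
for k in range(2):
    c=np.polyfit(P[:,1],P[:,0],1); r=P[:,0]-np.polyval(c,P[:,1]); P=P[abs(r)<4]
print("fence mid x=%.4f*y+%.2f"%tuple(c),"yaw deg",-np.degrees(np.arctan(c[0])),r.std(),len(P))
# front deck edge: crossing 148ish
pts=[]
for u in range(210,310):
    v0=213+ (u-204)*(226-215)/(314-204); vs=np.arange(int(v0)-6,int(v0)+8); s=im[vs,u]; k=np.where((s[:-1]<149)&(s[1:]>=149))[0]
    if len(k): k=k[-1]; pts.append((u,vs[k]+(149-s[k])/(s[k+1]-s[k])))
P=plane("top",pts,10)[:,:2]
for k in range(3):
    c2=np.polyfit(P[:,1],P[:,0],1); r=P[:,0]-np.polyval(c2,P[:,1]); P=P[abs(r)<4]
print("front x=%.4f*y+%.2f"%tuple(c2),"yaw deg",-np.degrees(np.arctan(c2[0])),r.std(),len(P))
q=sense()["ee_rot"]; R=Ro.from_quat(q,scalar_first=True); print(R.as_matrix())
```

```text
fence mid x=0.0755*y+619.10 yaw deg -4.3203439318791474 0.7860804707415723 69
front x=0.0760*y+471.55 yaw deg -4.348903929904351 1.0481039856173444 100
[[-0.   -0.91  0.41]
 [-0.    0.41  0.91]
 [-1.    0.   -0.  ]]
```

```bash
cat > d.py <<'E'
from h import *
from scipy.spatial.transform import Rotation as Ro
def delta(p,yawdeg,fr=1.0):
    s=sense(); R=Ro.from_quat(s["ee_rot"],scalar_first=True); y=np.radians(yawdeg)
    z=np.array([np.cos(y),np.sin(y),0]); x=np.array([0,0,-1.]); T=Ro.from_matrix(np.c_[x,np.cross(z,x),z])
    rv=(R.inv()*T).as_rotvec(); d=R.inv().apply(np.array(p)-s["eef_pos"])
    print("t",round(s["time_s"],2),"pos",s["eef_pos"],"F",s["force"],"dist",np.linalg.norm(np.array(p)-s["eef_pos"]).round(1))
    print("linear",(d*fr/300).round(4),"rotation",(rv*fr/.5).round(4))
E
python3 - <<'E'
from d import *
delta((538.1,189.2,150),1.7)
E
```

```text
t 0.1 pos [215.3  478.58 230.79] F [-0.1   0.05 -0.47] dist 441.0
linear [ 0.27 -1.38 -0.44] rotation [ 2.24 -0.    0.  ]
```

```bash
python3 -m jog '[{"linear":[0,-0.13,-0.04],"rotation":[0.2,0,0],"grip":75},{"linear":[0,-0.27,-0.08],"rotation":[0.4,0,0],"grip":75},{"linear":[0,-0.4,-0.12],"rotation":[0.6,0,0],"grip":75},{"linear":[0,-0.53,-0.16],"rotation":[0.8,0,0],"grip":75},{"linear":[0,-0.7,-0.2],"rotation":[1,0,0],"grip":75},{"linear":[0,-0.7,-0.2],"rotation":[1,0,0],"grip":75}]' 
python3 -c "
from d import *
delta((538.1,189.2,150),1.7)"
```

```text
time_s: 0.6
eef_pos: [385.6, 334.4, 230.4]
ee_rot: [0.671, -0.223, 0.672, 0.221]
force: [-0.1, -0.5, -0.6]
grip_width: 0.879
t 0.6 pos [385.61 334.4  230.44] F [-0.13 -0.47 -0.62] dist 225.4
linear [ 0.27 -0.69  0.12] rotation [ 1.22 -0.    0.  ]
```

```bash
python3 -m jog '[{"linear":[0,-0.13,0.02],"rotation":[0.2,0,0],"grip":75},{"linear":[0.05,-0.27,0.04],"rotation":[0.4,0,0],"grip":75},{"linear":[0.1,-0.4,0.06],"rotation":[0.6,0,0],"grip":75},{"linear":[0.15,-0.53,0.09],"rotation":[0.8,0,0],"grip":75},{"linear":[0.2,-0.69,0.12],"rotation":[1,0,0],"grip":75},{"linear":[0.25,-0.69,0.12],"rotation":[1,0,0],"grip":75},{"linear":[0.25,-0.69,0.12],"rotation":[1,0,0],"grip":75}]' 
python3 -c "
from d import *
delta((538.1,189.2,60),1.7)"
```

```text
time_s: 1.18
eef_pos: [538.4, 186.7, 151.5]
ee_rot: [0.703, -0.049, 0.708, 0.047]
force: [-1.4, -0.3, -0.7]
grip_width: 0.875
t 1.18 pos [538.37 186.74 151.52] F [-1.43 -0.3  -0.68] dist 91.6
linear [0.3  0.01 0.  ] rotation [ 0.21 -0.01  0.01]
```

```bash
python3 -m jog '[{"linear":[0.1,0.01,0],"rotation":[0.21,-0.01,0.01],"grip":75},{"linear":[0.2,0.01,0],"rotation":[0.21,-0.01,0.01],"grip":75},{"linear":[0.25,0.01,0],"rotation":[0.21,-0.01,0.01],"grip":75},{"linear":[0.25,0.01,0],"rotation":[0.21,-0.01,0.01],"grip":75}]'
python3 - <<'E'
from d import *
delta((538.1,189.2,16),1.7)
for n,(x0,y0,x1,y1) in {"top":(190,135,335,240),"side":(200,130,375,275)}.items():
    p,d=capture(n); cv2.imwrite(f"pics/{n}1.png",cv2.resize(p[y0:y1,x0:x1,::-1],None,fx=4,fy=4,interpolation=cv2.INTER_CUBIC))
E
```

```text
time_s: 1.52
eef_pos: [535.1, 190.0, 73.5]
ee_rot: [0.704, -0.011, 0.71, 0.012]
force: [-0.0, 0.1, -0.5]
grip_width: 0.876
t 1.52 pos [535.1  190.02  73.55] F [-0.04  0.13 -0.49] dist 57.6
linear [ 0.19 -0.    0.01] rotation [ 0.   -0.02 -0.  ]
```

View pics/side1.png

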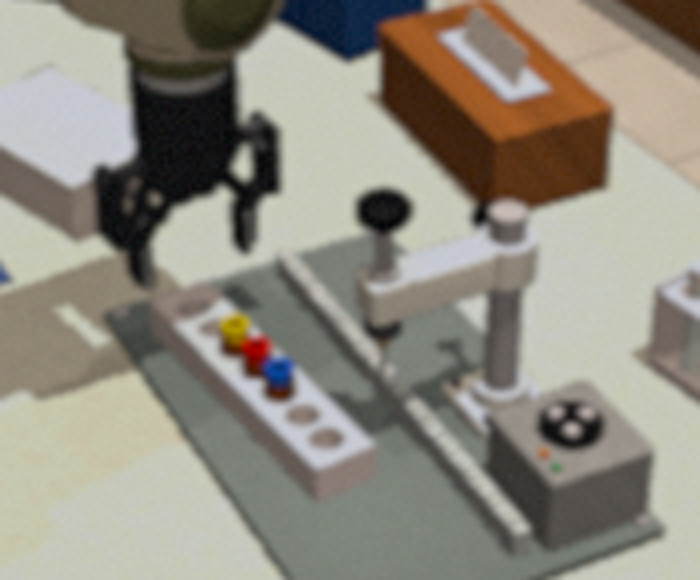

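View pics/top1.png

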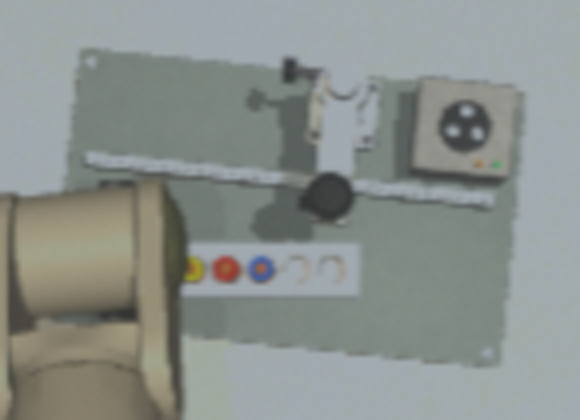

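Run:
```python
from d import *
s=sense();print(s["eef_pos"],s["joints"])
for n in("side","top"):
    p,d=capture(n); v,u=np.mgrid[0:420,0:560]; o,r=ray(n,np.c_[u.ravel(),v.ravel()].astype(float))
    D=d.ravel(); P=o+r*D[:,None]; P=P[(D>0)]-s["eef_pos"]
    P=P[(abs(P[:,0])<150)&(abs(P[:,1])<150)&(P[:,2]>20)]
    for z in range(20,300,20):
        q=P[(P[:,2]>=z)&(P[:,2]<z+20)]
        q=q[(q[:,1]>-110)]
        if len(q)>3: print(n,z,len(q),"x",np.percentile(q[:,0],[2,98]),"y",np.percentile(q[:,1],[2,98]))
```

```text
[537.4  190.21  77.33] [0.13 0.57 1.54 0.   1.03 0.1 ]
side 20 75 x [-49.82  49.65] y [-12.92  11.25]
side 40 81 x [-62.88  63.09] y [-14.54   9.58]
side 60 215 x [-67.31  68.71] y [-18.26  13.67]
side 80 222 x [-67.99  67.21] y [-20.43  11.89]
side 100 303 x [-68.06  67.44] y [-20.71   8.81]
side 120 94 x [-36.34  25.53] y [-39.31   4.97]
side 140 177 x [-36.36  28.73] y [-40.47   6.6 ]
side 160 217 x [-35.4   29.27] y [-40.23  13.6 ]
side 180 125 x [-38.22  19.93] y [-41.82   9.9 ]
side 200 100 x [-38.07  24.61] y [-62.15   0.77]
side 220 139 x [-38.12  46.75] y [-70.13 -52.4 ]
side 240 257 x [-65.96  48.67] y [-73.31 -54.42]
side 260 373 x [-102.74   48.37] y [-74.42 -50.53]
side 280 561 x [-133.79   35.16] y [-74.28  45.97]
top 60 12 x [-45.45  44.49] y [-18.22   5.84]
top 100 33 x [-46.82  65.32] y [-14.41   8.38]
top 240 31 x [-63.3   48.75] y [-72.64  37.92]
top 260 236 x [-71.22  48.12] y [-73.23  59.49]
top 280 1003 x [-52.01  35.74] y [-70.08  55.68]
```

Run:
```python
from d import *
delta((537.8,208.2,16),1.7)
```

```text
t 1.72 pos [538.17 190.02  78.31] F [-0.05 -0.13 -0.82] dist 64.9
linear [0.21 0.06 0.  ] rotation [ 0.    0.   -0.01]
```

```bash
python3 -m jog '[{"linear":[0.02,0.06,0],"rotation":[0,0,0],"grip":75},{"linear":[0.1,0.06,0],"rotation":[0,0,0],"grip":75},{"linear":[0.18,0.06,0],"rotation":[0,0,0],"grip":75},{"linear":[0.207,0.06,0],"rotation":[0,0,0],"grip":75},{"linear":[0.207,0.06,0],"rotation":[0,0,0],"grip":75},{"linear":[0.207,0.06,0],"rotation":[0,0,0],"grip":75}]' 25
python3 -m jog '[{"linear":[0,0,0],"rotation":[0,0,0],"grip":60},{"linear":[0,0,0],"rotation":[0,0,0],"grip":54},{"linear":[0,0,0],"rotation":[0,0,0],"grip":48},{"linear":[0,0,0],"rotation":[0,0,0],"grip":44},{"linear":[0,0,0],"rotation":[0,0,0],"grip":44},{"linear":[0,0,0],"rotation":[0,0,0],"grip":44},{"linear":[0,0,0],"rotation":[0,0,0],"grip":44}]' 25
python3 - <<'E'
from d import *
delta((537.8,208.2,16),1.7)
for n,(x0,y0,x1,y1) in {"top":(190,135,335,240),"side":(200,130,375,275)}.items():
    p,d=capture(n); cv2.imwrite(f"pics/{n}2.png",p[:,:,::-1]); cv2.imwrite(f"pics/{n}2z.png",cv2.resize(p[y0:y1,x0:x1,::-1],None,fx=4,fy=4,interpolation=cv2.INTER_CUBIC))
    for k in("red","yellow","blue","black"):
        m=colors(p)[k]; q=np.zeros(m.shape,bool);q[y0:y1,x0:x1]=m[y0:y1,x0:x1]; print(n,k,[a for a in cen(q) if a[1][4]<130])
E
```

```text
time_s: 2.22
eef_pos: [538.3, 208.3, 17.6]
ee_rot: [0.708, -0.01, 0.706, 0.012]
force: [1.0, 0.4, 0.2]
grip_width: 0.879
time_s: 2.8
eef_pos: [539.5, 208.5, 19.2]
ee_rot: [0.709, -0.01, 0.705, 0.012]
force: [0.1, -0.5, 7.8]
grip_width: 0.555
t 2.8 pos [539.47 208.46  19.16] F [ 0.07 -0.49  7.76] dist 3.6
linear [ 0.01 -0.   -0.01] rotation [ 0.    0.01 -0.01]
top red [(array([246.36, 202.14]), [244, 200, 6, 5, 14])]
top yellow [(array([237.32, 202.05]), [235, 200, 6, 5, 22])]
top blue [(array([254.38, 201.38]), [252, 199, 6, 6, 24])]
top black [(array([271.04, 183.8 ]), [265, 179, 13, 11, 74])]
side red [(array([311.64, 134.29]), [309, 133, 6, 3, 14]), (array([309.53, 150.53]), [296, 137, 29, 28, 30]), (array([348.5 , 158.25]), [347, 158, 4, 2, 4]), (array([338.5 , 160.33]), [336, 160, 6, 2, 6]), (array([262.92, 217.31]), [259, 215, 8, 7, 39])]
side yellow [(array([258.17, 211.88]), [255, 209, 7, 8, 41])]
side blue [(array([200.25, 198.25]), [200, 197, 2, 3, 4]), (array([269.47, 222.18]), [266, 219, 8, 8, 49])]
side black [(array([360.17, 131.5 ]), [359, 130, 4, 4, 6]), (array([366.14, 135.43]), [365, 134, 3, 4, 7]), (array([207.2 , 138.65]), [200, 136, 14, 6, 46]), (array([371.77, 139.  ]), [369, 137, 6, 5, 13]), (array([294. , 139.5]), [294, 138, 1, 4, 4]), (array([295.5, 182.4]), [290, 178, 12, 11, 100]), (array([258.6, 202.8]), [258, 200, 3, 6, 10]), (array([295.55, 212.45]), [292, 211, 8, 4, 20]), (array([341.9, 237. ]), [335, 231, 15, 11, 70])]
```

View pics/side2z.png

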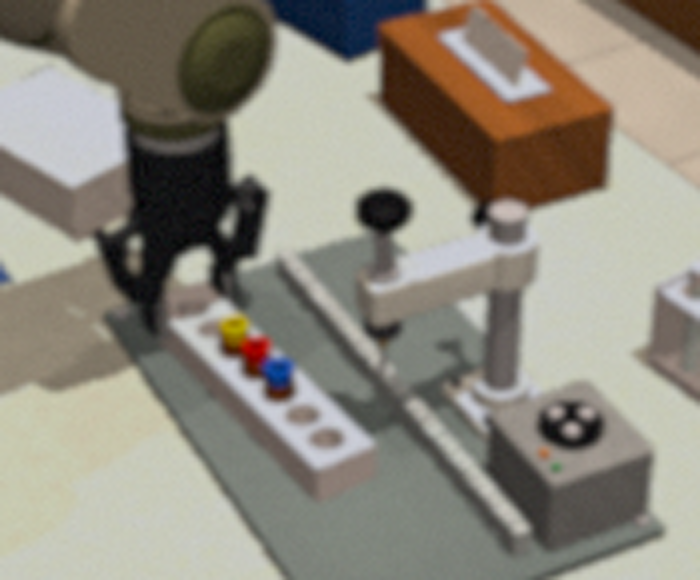

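The jaws hold the left end of the rack (zoomed (190,300)), and the vials are unchanged. Next I work out the slide.

Run:
```python
from d import *
delta((575.1,122.7,19),-4.33)
```

```text
t 2.9 pos [539.44 208.42  19.14] F [-0.   -0.3   6.44] dist 92.8
linear [ 0.   -0.29  0.11] rotation [ 0.21  0.01 -0.01]
```

```bash
python3 -m jog '[{"linear":[0,-0.01,0.004],"rotation":[0.01,0,0],"grip":44},{"linear":[0,-0.03,0.011],"rotation":[0.02,0,0],"grip":44},{"linear":[0,-0.05,0.019],"rotation":[0.035,0,0],"grip":44},{"linear":[0,-0.07,0.026],"rotation":[0.05,0,0],"grip":44},{"linear":[0,-0.09,0.034],"rotation":[0.065,0,0],"grip":44},{"linear":[0,-0.11,0.041],"rotation":[0.08,0,0],"grip":44},{"linear":[0,-0.13,0.049],"rotation":[0.095,0,0],"grip":44},{"linear":[0,-0.15,0.057],"rotation":[0.11,0,0],"grip":44},{"linear":[0,-0.17,0.065],"rotation":[0.125,0,0],"grip":44},{"linear":[0,-0.19,0.072],"rotation":[0.14,0,0],"grip":44},{"linear":[0,-0.21,0.08],"rotation":[0.155,0,0],"grip":44},{"linear":[0,-0.23,0.087],"rotation":[0.17,0,0],"grip":44},{"linear":[0,-0.25,0.095],"rotation":[0.185,0,0],"grip":44},{"linear":[0,-0.27,0.102],"rotation":[0.2,0,0],"grip":44},{"linear":[0,-0.285,0.108],"rotation":[0.21,0,0],"grip":44},{"linear":[0,-0.29,0.11],"rotation":[0.21,0,0],"grip":44},{"linear":[0,-0.29,0.11],"rotation":[0.21,0,0],"grip":44}]'
python3 - <<'E'
from d import *
delta((575.1,122.7,19),-4.33)
for n,(x0,y0,x1,y1) in {"top":(190,135,335,240),"side":(220,160,375,275)}.items():
    p,d=capture(n); cv2.imwrite(f"pics/{n}3.png",p[:,:,::-1]); cv2.imwrite(f"pics/{n}3z.png",cv2.resize(p[y0:y1,x0:x1,::-1],None,fx=5,fy=5,interpolation=cv2.INTER_CUBIC))
    for k in("red","yellow","blue","black"):
        m=colors(p)[k]; q=np.zeros(m.shape,bool);q[y0:y1,x0:x1]=m[y0:y1,x0:x1]; print(n,k,[(a[0],a[1][4]) for a in cen(q) if 8<a[1][4]<130])
E
```

```text
time_s: 4.32
eef_pos: [575.4, 121.8, 19.2]
ee_rot: [0.709, 0.027, 0.704, -0.025]
force: [-0.3, -1.5, 4.4]
grip_width: 0.552
t 4.32 pos [575.45 121.76  19.17] F [-0.33 -1.48  4.35] dist 1.0
linear [ 0.  0. -0.] rotation [ 0.    0.01 -0.01]
top red [(array([271.17, 195.17]), 12)]
top yellow [(array([263.5 , 194.83]), 12)]
top blue [(array([280.35, 195.65]), 23)]
top black [(array([270.99, 183.71]), 73)]
side red [(array([333.89, 161.78]), 9), (array([286.83, 230.56]), 48)]
side yellow [(array([282.23, 224.92]), 40)]
side blue [(array([292.92, 236.21]), 53)]
side black [(array([295.37, 212.53]), 19), (array([341.94, 237.13]), 68)]
```

View pics/side3z.png

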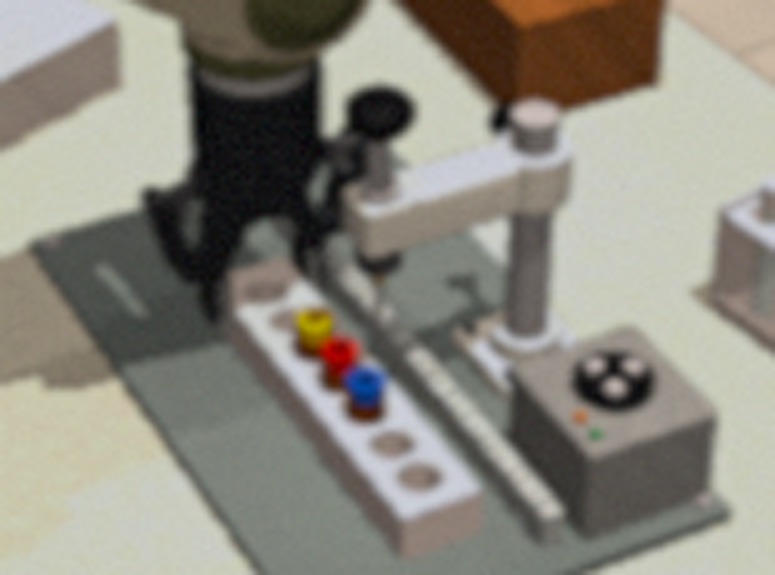

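View pics/top3z.png

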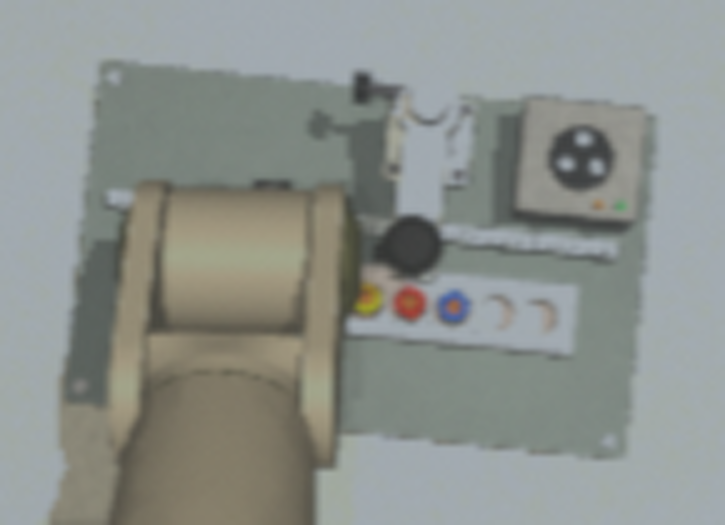

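Run:
```python
from d import *
im=cv2.imread("pics/side3.png"); cv2.imwrite("pics/n3.png",cv2.resize(im[195:245,265:325],None,fx=12,fy=12,interpolation=cv2.INTER_CUBIC))
for X,Y in((589,20),(589,22),(589,24)):
    print(X,Y,[ (z,proj("side",[(X,Y,z)])[0]) for z in(222,114,75)], proj("top",[(X,Y,222)]))
xh=np.array([np.cos(.0756),-np.sin(.0756)]);yh=np.array([np.sin(.0756),np.cos(.0756)])
for nm,a,b in(("red",(271.17,195.17),(286.83,230.56)),("yel",(263.5,194.83),(282.23,224.92)),("blu",(280.35,195.65),(292.92,236.21))):
    P=tri(a,b);S=plane("side",[b],62)[0];T=plane("top",[a],63)[0];
    for Q in(P[0],S,T): print(nm,Q,"stn",(Q[:2]-[589.5,22])@xh,(Q[:2]-[589.5,22])@yh)
```

```text
589 20 [(222, array([295.23, 180.21])), (114, array([295.04, 213.68])), (75, array([294.98, 225.01]))] [[272.35 183.69]]
589 22 [(222, array([294.81, 179.84])), (114, array([294.64, 213.3 ])), (75, array([294.59, 224.62]))] [[271.69 183.67]]
589 24 [(222, array([294.39, 179.47])), (114, array([294.24, 212.92])), (75, array([294.19, 224.24]))] [[271.03 183.65]]
red [565.78  24.81  62.2 ] stn -23.862400487549987 1.0069464909849832
red [565.89  25.03  62.  ] stn -23.775046997519432 1.2331507570404623
red [565.75  24.78  63.  ] stn -23.89639768557831 0.980990838194876
yel [566.44  50.75  63.97] stn -25.16684522566129 26.922723447203573
yel [568.02  52.7   62.  ] stn -23.735738652821084 28.991954995262496
yel [566.2   50.95  63.  ] stn -25.42448299364347 27.105836887839565
blu [565.13  -6.68  64.74] stn -22.131588920857602 -30.441086437115548
blu [567.19  -4.07  62.  ] stn -20.277474232134946 -27.678294491529464
blu [564.96  -6.53  63.  ] stn -22.3142092433892 -30.304690061907724
```

View pics/n3.png

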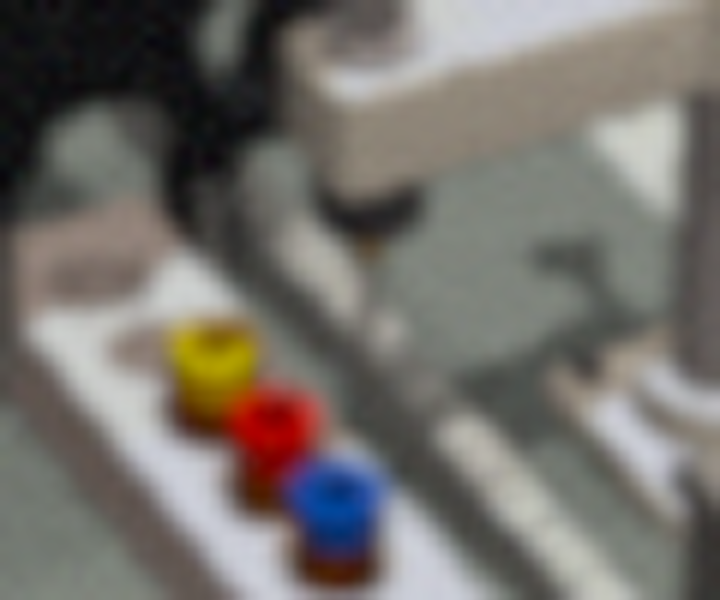

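```bash
cat > y.py <<'E'
from d import *
xh=np.array([np.cos(.0756),-np.sin(.0756)]);yh=np.array([np.sin(.0756),np.cos(.0756)])
def stn(Q): return np.array([(Q[:2]-[589.5,22])@xh,(Q[:2]-[589.5,22])@yh]).round(2)
def avg(n,k):
    return np.mean([capture(n)[0].astype(float) for _ in range(k)],0)
def satcen(A,col,box):
    x0,y0,x1,y1=box; a=A[y0:y1,x0:x1]; r,g,b=a[...,0],a[...,1],a[...,2]
    w={"red":np.minimum(r-g,r-b),"yellow":np.minimum(r,g)-b,"blue":b-np.maximum(r,g)}[col]
    w=np.clip(w-25,0,None); V,U=np.mgrid[y0:y1,x0:x1]; return np.array([(w*U).sum(),(w*V).sum()])/w.sum()
def knob(A,box=(258,172,286,196),F=8,thr=85):
    x0,y0,x1,y1=box; g=cv2.resize(A[y0:y1,x0:x1].max(2).astype(np.float32),None,fx=F,fy=F,interpolation=cv2.INTER_CUBIC)
    c=max(cv2.findContours((g<thr).astype(np.uint8),0,1)[0],key=cv2.contourArea)
    e=cv2.fitEllipse(c); mc,r=cv2.minEnclosingCircle(c)
    f=lambda p:(np.array(p)+.5)/F-.5+[x0,y0]
    return f(e[0]),np.array(e[1])/F,f(mc),r/F
E
python3 - <<'E'
from y import *
A=avg("top",5); np.save("A3.npy",A)
for t in(70,85,100): print(t,knob(A,thr=t))
k=knob(A)[0]; print("knob stn",stn(plane("top",[k],222)[0]))
for c,bx in(("red",(264,188,277,202)),("yellow",(257,188,270,202)),("blue",(274,188,287,202))):
    p=satcen(A,c,bx); P=plane("top",[p],63)[0]; print(c,p,P,stn(P))
g=A.mean(2)
print(g[165:182:3,262:290].round(0).astype(int))
cv2.imwrite("pics/A3.png",cv2.resize(A[150:215,240:310,::-1].clip(0,255).astype(np.uint8),None,fx=9,fy=9,interpolation=cv2.INTER_CUBIC))
E
```

```text
70 (array([271.31, 183.88]), array([10.47, 12.62]), array([271.  , 184.56]), 6.827404499053955)
85 (array([271.06, 183.95]), array([11.2 , 14.08]), array([270.81, 184.44]), 7.603465557098389)
100 (array([266.18, 183.63]), array([20.77, 23.07]), array([265.47, 184.3 ]), 13.653094291687012)
knob stn [-1.53  1.75]
red [271.47 195.07] [566.11  23.76  63.  ] [-23.45  -0.01]
yellow [263.42 194.84] [566.15  51.21  63.  ] [-25.49  27.36]
blue [280.28 195.67] [564.9  -6.3  63. ] [-22.39 -30.08]
[[ 95  95  95  95 101 135 155 146 153 167 169 169 169 169 169 169 167 155
  150 162 168 161 143 130 127 125 112  96]
 [ 93  94  94  97 112 113  96 106 145 167 169 169 169 169 169 169 167 167
  163 159 158 141 125 127 128 127 112  95]
 [ 92  93  93  94  95  95 102 137 164 169 169 169 169 169 169 167 155 149
  152 140 142 134 121 126 128 127 112  96]
 [ 87  90  92  93  93  92  95 137 165 169 169 169 169 169 169 166 143 122
  127 128 128 128 127 127 128 126 112  95]
 [ 94  93  92  94  95  95 104 135 154 154 153 154 158 165 167 164 147 130
  128 128 129 129 130 129 128 126 112  96]
 [ 93 108 111 121 126 103  71  59  59  61  63  62  60  59  70 109 147 163
  165 161 155 154 149 137 129 128 125 129]]
```

View pics/A3.png

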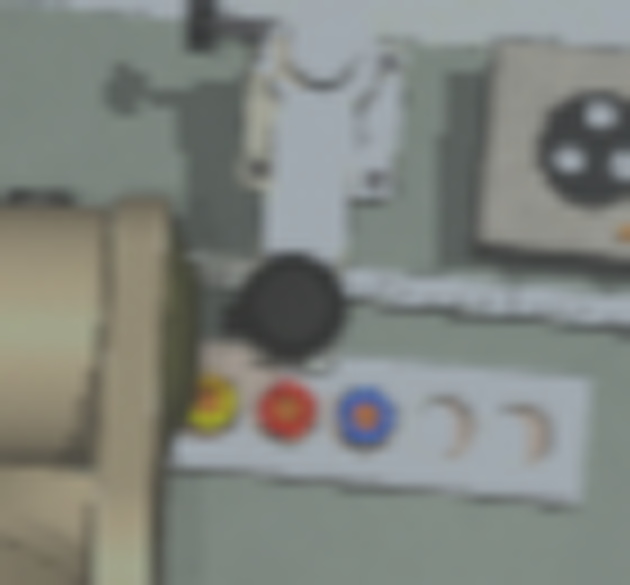

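Run:
```python
from y import *
A=np.load("A3.npy"); g=A.mean(2)
for r in range(172,178):
    s=g[r]; 
    def cr(a,b,t,up):
        for i in range(a,b):
            if (s[i]<t<=s[i+1]) if up else (s[i]>=t>s[i+1]): return i+(t-s[i])/(s[i+1]-s[i])
    l=cr(264,272,(94+168)/2,True); rr=cr(274,284,(168+128)/2,False)
    P=plane("top",[(l,r),(rr,r)],160); print(r,l,rr,stn(P[0]),stn(P[1]),(stn(P[0])+stn(P[1]))/2)
# knob circle: edge points on right/top/bottom arcs (away from shadow at left), radial half-level crossing
c=np.array([272.,183.6])
for it in range(4):
    E=[]
    for a in np.radians(np.r_[-80:100:6]):   # right half
        rs=np.arange(3,9.5,.1); x=(c[0]+rs*np.cos(a)).astype(np.float32);y=(c[1]+rs*np.sin(a)).astype(np.float32)
        s=cv2.remap(g.astype(np.float32),x.reshape(1,-1),y.reshape(1,-1),cv2.INTER_CUBIC).ravel()
        k=np.where(s>100)[0]
        if len(k) and k[0]>0: E.append((x[k[0]],y[k[0]]))
    E=np.array(E); M=np.c_[2*E,np.ones(len(E))]; q=np.linalg.lstsq(M,(E**2).sum(1),rcond=None)[0]; R=np.sqrt(q[2]+q[:2]@q[:2]); c=q[:2]
    # fixed-radius estimate
    print(c,R,len(E))
from scipy.optimize import least_squares
f=least_squares(lambda p:np.hypot(E[:,0]-p[0],E[:,1]-p[1])-6.25,c).x; print(f,"free",stn(plane("top",[c],222)[0]),"fixed",stn(plane("top",[f],222)[0]))
```

```text
172 268.8450946643718 277.6485148514852 [41.82 14.1 ] [ 44.69 -13.74] [43.25  0.18]
173 268.8723747980614 277.77591036414566 [38.65 13.68] [ 41.55 -14.47] [40.1 -0.4]
174 268.84786053882726 277.77272727272725 [35.47 13.42] [ 38.37 -14.79] [36.92 -0.68]
175 268.81402936378464 277.83383685800607 [32.28 13.2 ] [ 35.22 -15.31] [33.75 -1.06]
176 268.77003484320556 278.0412371134021 [29.09 13.01] [ 32.11 -16.29] [30.6  -1.64]
177 268.86324786324786 277.92075471698115 [25.94 12.38] [ 28.89 -16.24] [27.41 -1.93]
[272.31 183.9 ] 6.032744274840471 30
[272.36 183.9 ] 5.966020967706071 30
[272.36 183.91] 5.975793085902495 30
[272.37 183.92] 5.9683048548993005 30
[271.98 183.87] free [-1.04 -2.17] fixed [-1.01 -0.98]
```

```bash
python3 -m jog '[{"linear":[0,-0.004,0],"rotation":[0,0,0],"grip":44},{"linear":[0,-0.004,0],"rotation":[0,0,0],"grip":44},{"linear":[0,-0.004,0],"rotation":[0,0,0],"grip":44}]'
python3 -m jog '[{"linear":[0,0,0],"rotation":[0,0,0],"grip":51},{"linear":[0,0,0],"rotation":[0,0,0],"grip":53},{"linear":[0,0,0],"rotation":[0,0,0],"grip":54},{"linear":[0,0,0],"rotation":[0,0,0],"grip":54},{"linear":[-0.03,0,0],"rotation":[0,0,0],"grip":54},{"linear":[-0.1,0,0],"rotation":[0,0,0],"grip":54},{"linear":[-0.16,0,0],"rotation":[0,0,0],"grip":54},{"linear":[-0.16,0,0],"rotation":[0,0,0],"grip":54}]'
```

```text
time_s: 4.92
eef_pos: [575.2, 121.4, 19.2]
ee_rot: [0.709, 0.027, 0.704, -0.025]
force: [1.5, 1.4, 2.7]
grip_width: 0.557
time_s: 5.58
eef_pos: [576.8, 121.3, 71.2]
ee_rot: [0.711, 0.027, 0.702, -0.025]
force: [0.8, 0.3, 0.4]
grip_width: 0.63
```

```bash
python3 -m jog '[{"linear":[-0.13,0,-0.02],"rotation":[0,0,0],"grip":54},{"linear":[-0.2,0,-0.12],"rotation":[0,0,0],"grip":54},{"linear":[-0.2,0,-0.24],"rotation":[0,0,0],"grip":54},{"linear":[-0.2,0,-0.36],"rotation":[0,0,0],"grip":54},{"linear":[-0.2,0,-0.4],"rotation":[0,0,0],"grip":54}]'
for i in 1 2 3 4; do python3 -m jog '[{"linear":[0,0,0],"rotation":[0.25,0,0],"grip":60},{"linear":[0,0,0],"rotation":[0.5,0,0],"grip":60},{"linear":[0,0,0],"rotation":[0.75,0,0],"grip":60},{"linear":[0,0,0],"rotation":[0.78,0,0],"grip":60}]'|sed -n 1,3p; done
python3 - <<'E'
from y import *
# probe approx stn(-1,-1); front pre-push TCP: stn x -85
p=np.array([589.5,22])+xh*(-100)+yh*(-1); print(p); delta((*p,80),-94.33); print(sense()["joints"])
A=avg("top",3);np.save("A4.npy",A)
for c,bx in(("red",(264,188,277,202)),("yellow",(257,188,270,202)),("blue",(274,188,287,202))):
    q=satcen(A,c,bx); P=plane("top",[q],63)[0]; print(c,q,P,stn(P))
cv2.imwrite("pics/A4.png",cv2.resize(A[135:240,190:335,::-1].clip(0,255).astype(np.uint8),None,fx=5,fy=5,interpolation=cv2.INTER_CUBIC))
E
```

```text
time_s: 6.0
eef_pos: [452.1, 130.3, 129.5]
ee_rot: [0.71, 0.027, 0.703, -0.024]
force: [-0.1, 0.4, 0.0]
grip_width: 0.633
time_s: 6.33
eef_pos: [451.9, 130.4, 129.5]
ee_rot: [0.691, 0.166, 0.685, -0.162]
time_s: 6.67
eef_pos: [451.8, 130.3, 129.3]
ee_rot: [0.646, 0.297, 0.64, -0.292]
time_s: 7.0
eef_pos: [451.8, 130.3, 129.2]
ee_rot: [0.576, 0.416, 0.572, -0.41]
time_s: 7.33
eef_pos: [451.7, 130.2, 129.1]
ee_rot: [0.485, 0.519, 0.482, -0.513]
[489.71  28.56]
t 7.33 pos [451.72 130.24 129.14] F [-0.36  0.38  0.81] dist 119.2
linear [0.16 0.15 0.33] rotation [ 0.02 -0.01 -0.02]
[0.03 0.3  1.8  0.   1.03 1.66]
red [271.55 195.14] [565.89  23.48  63.  ] [-23.65  -0.31]
yellow [262.93 194.57] [567.03  52.92  63.  ] [-24.74  29.13]
blue [280.37 195.7 ] [564.78  -6.61  63.  ] [-22.49 -30.4 ]
```

View pics/A4.png

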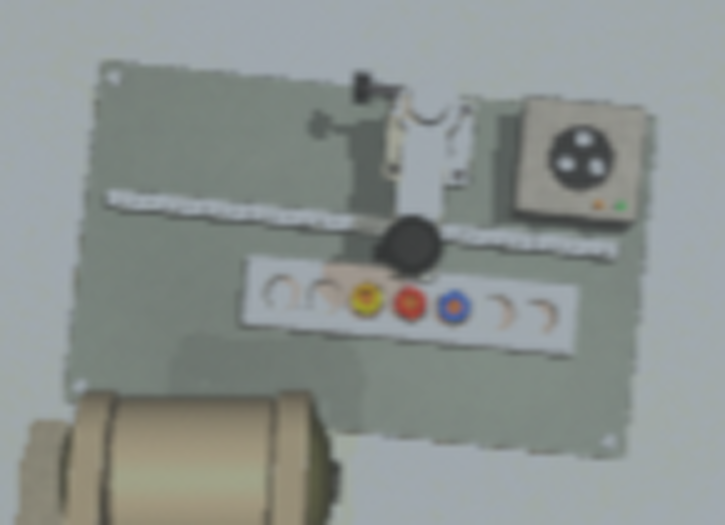

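The rack is clear and parallel, at zoomed (410,302). Red at (410,302) is almost in line with the knob at (412,246). Next I move in front of it and tilt the tool.

```bash
python3 -m jog '[{"linear":[0.02,0.05,0.1],"rotation":[0.01,0,0],"grip":60},{"linear":[0.05,0.1,0.2],"rotation":[0.02,-0.01,-0.02],"grip":60},{"linear":[0.08,0.15,0.3],"rotation":[0.02,-0.01,-0.02],"grip":60},{"linear":[0.1,0.15,0.33],"rotation":[0.02,-0.01,-0.02],"grip":60},{"linear":[0.1,0.15,0.33],"rotation":[0.02,-0.01,-0.02],"grip":60}]'|sed -n 1,3p
for i in 1 2; do python3 -m jog '[{"linear":[0,0,0],"rotation":[0,0,0.25],"grip":60},{"linear":[0,0,0],"rotation":[0,0,0.5],"grip":60},{"linear":[0,0,0],"rotation":[0,0,0.75],"grip":60},{"linear":[0,0,0],"rotation":[0,0,0.79],"grip":60}]'|sed -n 1,4p; done
python3 - <<'E'
from y import *
def tilted(p):
    s=sense(); R=Ro.from_quat(s["ee_rot"],scalar_first=True); M=R.as_matrix(); print("axes x,y,z:",M.T)
    th=np.radians(45); xs=np.r_[xh,0]; X=np.cos(th)*np.array([0,0,-1])+np.sin(th)*xs; Z=-np.r_[yh,0]; T=Ro.from_matrix(np.c_[X,np.cross(Z,X),Z])
    print("pos",s["eef_pos"],"stn",stn(s["eef_pos"]),"lin",R.inv().apply(np.array(p)-s["eef_pos"])/300,"rot",(R.inv()*T).as_rotvec()/.5,s["joints"])
p=np.array([589.5,22])+xh*(-75)+yh*(-1); tilted((*p,23))
p,d=capture("side"); cv2.imwrite("pics/side5.png",cv2.resize(p[110:275,180:375,::-1],None,fx=4,fy=4,interpolation=cv2.INTER_CUBIC))
E
```

```text
time_s: 7.9
eef_pos: [490.5, 27.2, 98.0]
ee_rot: [-0.482, -0.516, -0.483, 0.518]
time_s: 8.23
eef_pos: [487.3, 29.0, 97.3]
ee_rot: [0.575, 0.601, 0.372, -0.412]
force: [-0.6, 0.2, 0.1]
time_s: 8.57
eef_pos: [490.8, 43.6, 98.8]
ee_rot: [0.609, 0.644, 0.326, -0.329]
force: [0.6, 0.4, 0.9]
axes x,y,z: [[ 0.57  0.02 -0.82]
 [ 0.82 -0.05  0.57]
 [-0.03 -1.   -0.04]]
pos [490.78  43.63  98.79] stn [-100.07   14.11] lin [ 0.25 -0.08  0.07] rot [ 0.02 -0.13  0.36] [-0.23  0.21  2.2   0.83  0.2   0.61]
```

View pics/side5.png

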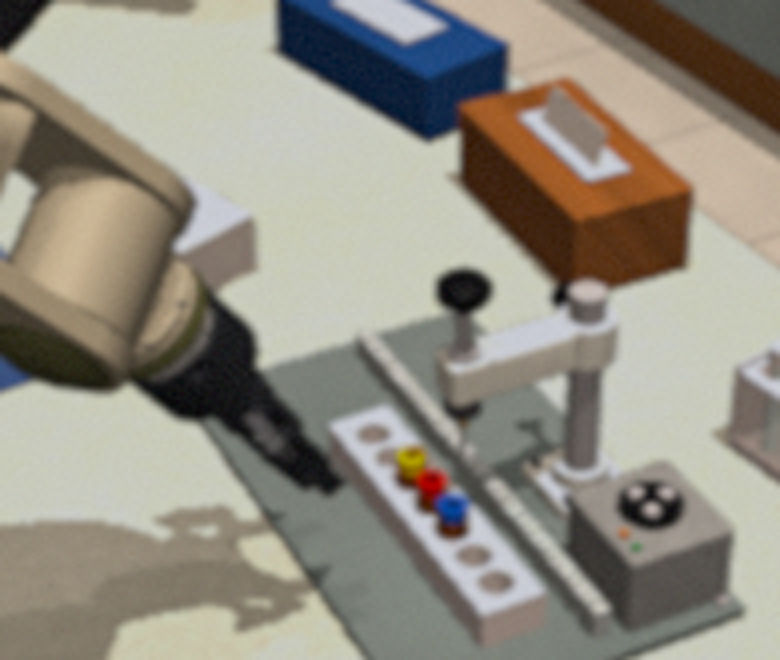

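The side view shows the tool tilted in front of the rack (tips about zoomed (330,480)). The wrist is near its singularity (j5 = 0.2), so I'll use a 28° tilt instead.

```bash
cat >> y.py <<'E'
def tilted(sx,sy,z,deg=28):
    p=np.r_[np.array([589.5,22])+xh*sx+yh*sy,z]
    s=sense(); R=Ro.from_quat(s["ee_rot"],scalar_first=True)
    th=np.radians(deg); xs=np.r_[xh,0]; X=np.cos(th)*np.array([0,0,-1])+np.sin(th)*xs; Z=-np.r_[yh,0]; T=Ro.from_matrix(np.c_[X,np.cross(Z,X),Z])
    print("t",round(s["time_s"],2),"stn",stn(s["eef_pos"]),s["eef_pos"][2].round(1),"F",s["force"],"w",(s["grip_width"]*85.4).round(1))
    print("lin",(R.inv().apply(p-s["eef_pos"])/300).round(4),"rot",((R.inv()*T).as_rotvec()/.5).round(3),s["joints"])
    print("stn +x in tool/300:",(R.inv().apply(np.r_[xh,0])*10/300).round(4),"per 10mm; up:",(R.inv().apply([0,0,10.])/300).round(4))
E
python3 -c "
from y import *
tilted(-100,-1,80)"
```

```text
Traceback (most recent call last):
  File "y.py", line 20, in tilted
    print("t",round(s["time_s"],2),"stn",stn(s["eef_pos"]),s["eef_pos"][2].round(1),"F",s["force"],"w",(s["grip_width"]*85.4).round(1))
                                                                                                       ^^^^^^^^^^^^^^^^^^^^^^^^^^^^
AttributeError: 'float' object has no attribute 'round'
```

```bash
sed -i 's/(s\["grip_width"\]\*85.4).round(1)/round(s["grip_width"]*85.4,1)/' y.py
python3 -c "
from y import *
np.set_printoptions(suppress=True,precision=4)
tilted(-100,-1,80)"
```

```text
t 8.62 stn [-100.21   14.5 ] 98.5 F [-0.015  -0.3661 -1.2823] w 59.9
lin [ 0.0478 -0.0355  0.0543] rot [ 0.041 -0.127 -0.235] [-0.2306  0.2097  2.2036  0.8455  0.204   0.5903]
stn +x in tool/300: [0.0189 0.0274 0.0017] per 10mm; up: [-0.0273  0.019  -0.0015]
```

```bash
python3 -m jog '[{"linear":[0.02,-0.02,0.02],"rotation":[0.01,-0.04,-0.1],"grip":60},{"linear":[0.048,-0.035,0.054],"rotation":[0.04,-0.127,-0.235],"grip":60},{"linear":[0.048,-0.035,0.054],"rotation":[0.04,-0.127,-0.235],"grip":60},{"linear":[0.048,-0.035,0.054],"rotation":[0.04,-0.127,-0.235],"grip":60},{"linear":[0.048,-0.035,0.054],"rotation":[0.04,-0.127,-0.235],"grip":60},{"linear":[0.048,-0.035,0.054],"rotation":[0.04,-0.127,-0.235],"grip":60}]'|sed -n 1,4p
python3 -c "
from y import *
np.set_printoptions(suppress=True,precision=4)
tilted(-85,-1,18)"
```

```text
time_s: 9.12
eef_pos: [489.7, 29.4, 80.3]
ee_rot: [0.593, 0.619, 0.342, -0.386]
force: [-0.5, 0.1, 0.2]
t 9.12 stn [-100.04   -0.18] 80.3 F [-0.458  0.061  0.155] w 60.4
lin [ 0.2069 -0.0533  0.0027] rot [ 0.005 -0.001 -0.001] [-0.2149  0.2623  2.138   0.2547  0.2646  1.1989]
stn +x in tool/300: [0.0157 0.0294 0.0001] per 10mm; up: [-0.0294  0.0157  0.    ]
```

```bash
python3 -m jog '[{"linear":[0.06,-0.015,0],"rotation":[0,0,0],"grip":60},{"linear":[0.12,-0.03,0],"rotation":[0,0,0],"grip":60},{"linear":[0.17,-0.045,0],"rotation":[0,0,0],"grip":60},{"linear":[0.207,-0.053,0.003],"rotation":[0.005,0,0],"grip":60},{"linear":[0.207,-0.053,0.003],"rotation":[0.005,0,0],"grip":60},{"linear":[0.207,-0.053,0.003],"rotation":[0.005,0,0],"grip":60}]'|sed -n 1,4p
python3 - <<'E'
from y import *
np.set_printoptions(suppress=True,precision=4)
tilted(-60,-1,18)
p,d=capture("side"); cv2.imwrite("pics/side6.png",cv2.resize(p[140:275,200:375,::-1],None,fx=4.4,fy=4.4,interpolation=cv2.INTER_CUBIC))
E
```

```text
time_s: 9.62
eef_pos: [504.4, 27.7, 18.0]
ee_rot: [0.592, 0.619, 0.342, -0.386]
force: [0.7, -0.1, -0.1]
t 9.62 stn [-85.26  -0.73] 18.0 F [ 0.7465 -0.0599 -0.0803] w 60.0
lin [0.0395 0.0743 0.001 ] rot [ 0.001 -0.002  0.001] [-0.2111  0.4383  2.1308  0.633   0.1093  0.8202]
stn +x in tool/300: [0.0156 0.0294 0.    ] per 10mm; up: [-0.0294  0.0156 -0.    ]
```

View pics/side6.png

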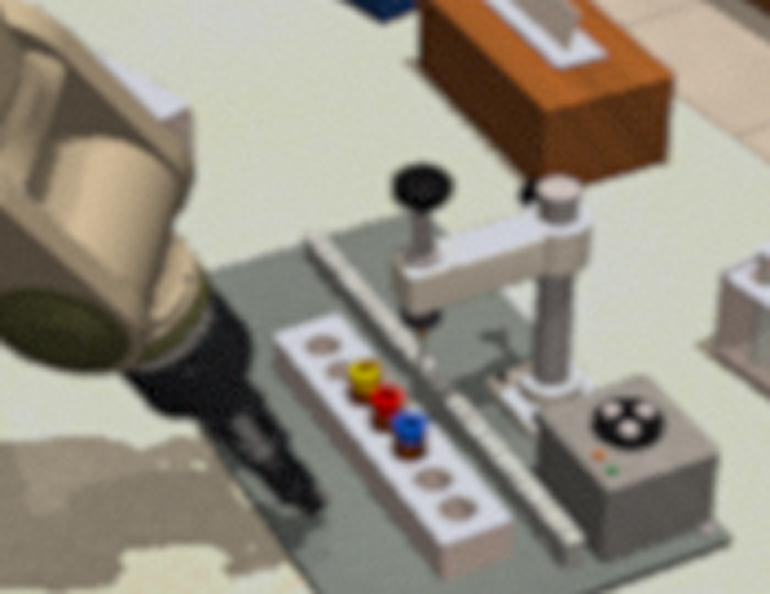

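```bash
python3 -m jog '[{"linear":[0,0,0],"rotation":[0,0,-0.14],"grip":60},{"linear":[0,0,0],"rotation":[0,0,-0.28],"grip":60},{"linear":[0,0,0],"rotation":[0,0,-0.28],"grip":60},{"linear":[0,0,0],"rotation":[0,0,-0.28],"grip":60}]'|sed -n 1,4p
python3 - <<'E'
from y import *
np.set_printoptions(suppress=True,precision=4)
tilted(-44,-1,17,20)
E
```

```text
time_s: 10.0
eef_pos: [506.3, 26.9, 20.5]
ee_rot: [0.565, 0.594, 0.382, -0.426]
force: [0.4, 0.5, 0.1]
t 10.0 stn [-83.34  -1.36] 20.5 F [0.3746 0.4774 0.1354] w 60.4
lin [ 0.0562  0.119  -0.0011] rot [ 0.003  0.003 -0.006] [-0.1996  0.4459  2.0318  0.1325  0.3167  1.3267]
stn +x in tool/300: [0.0115 0.0313 0.    ] per 10mm; up: [-0.0313  0.0115  0.0001]
```

```bash
python3 -m jog '[{"linear":[0.01,0.012,0],"rotation":[0,0,0],"grip":60},{"linear":[0.018,0.03,0],"rotation":[0,0,0],"grip":60},{"linear":[0.026,0.048,0],"rotation":[0.003,0.003,-0.006],"grip":60},{"linear":[0.035,0.062,0],"rotation":[0.003,0.003,-0.006],"grip":60},{"linear":[0.038,0.07,0],"rotation":[0.003,0.003,-0.006],"grip":60},{"linear":[0.041,0.078,-0.001],"rotation":[0.003,0.003,-0.006],"grip":60},{"linear":[0.044,0.086,-0.001],"rotation":[0.003,0.003,-0.006],"grip":60},{"linear":[0.047,0.094,-0.001],"rotation":[0.003,0.003,-0.006],"grip":60},{"linear":[0.05,0.102,-0.001],"rotation":[0.003,0.003,-0.006],"grip":60},{"linear":[0.053,0.11,-0.001],"rotation":[0.003,0.003,-0.006],"grip":60},{"linear":[0.056,0.119,-0.001],"rotation":[0.003,0.003,-0.006],"grip":60},{"linear":[0.056,0.119,-0.001],"rotation":[0.003,0.003,-0.006],"grip":60}]'|sed -n 1,4p
cat > look.py <<'E'
import sys
from y import *
np.set_printoptions(suppress=True,precision=4)
t=sys.argv[1]
for n,(x0,y0,x1,y1) in {"top":(190,135,335,240),"side":(220,160,375,275)}.items():
    A=avg(n,2); np.save(f"{n}{t}.npy",A); cv2.imwrite(f"pics/{n}{t}.png",cv2.resize(A[y0:y1,x0:x1,::-1].clip(0,255).astype(np.uint8),None,fx=5,fy=5,interpolation=cv2.INTER_CUBIC))
    A[:y0]=0;A[y1:]=0;A[:,:x0]=0;A[:,x1:]=0
    for c in("red","yellow","blue"):
        k=[a for a in cen(colors(A)[c]) if (190<a[0][1] if n=="top" else 205<a[0][1]) ]
        if not k: continue
        q=max(k,key=lambda a:a[1][4])[0].round().astype(int); q=satcen(A,c,(q[0]-6,q[1]-6,q[0]+7,q[1]+7))
        P=plane(n,[q],63 if n=="top" else 61)[0]; print(n,c,q.round(2),stn(P))
tilted(*[float(v) for v in sys.argv[2:6]])
E
python3 look.py 7 -40 -1 17 20
```

```text
time_s: 11.0
eef_pos: [546.0, 24.2, 17.1]
ee_rot: [0.564, 0.594, 0.383, -0.427]
force: [-0.7, 0.4, -0.4]
top red [272.05 193.23] [-16.98  -1.32]
top yellow [263.34 191.66] [-14.71  28.79]
top blue [280.52 193.23] [-14.02 -30.03]
side red [290.   229.49] [-13.41   2.37]
side yellow [285.35 224.2 ] [-14.06  28.89]
side blue [295.56 235.43] [-11.86 -27.05]
t 11.2 stn [-43.77  -1.12] 17.2 F [-0.0932  0.1559  0.2981] w 60.0
lin [ 0.0049  0.0116 -0.0004] rot [ 0.     0.    -0.001] [-0.1887  0.5121  1.9194  0.1083  0.3643  1.3633]
stn +x in tool/300: [ 0.0114  0.0313 -0.    ] per 10mm; up: [-0.0313  0.0114  0.    ]
```

View pics/side7.png

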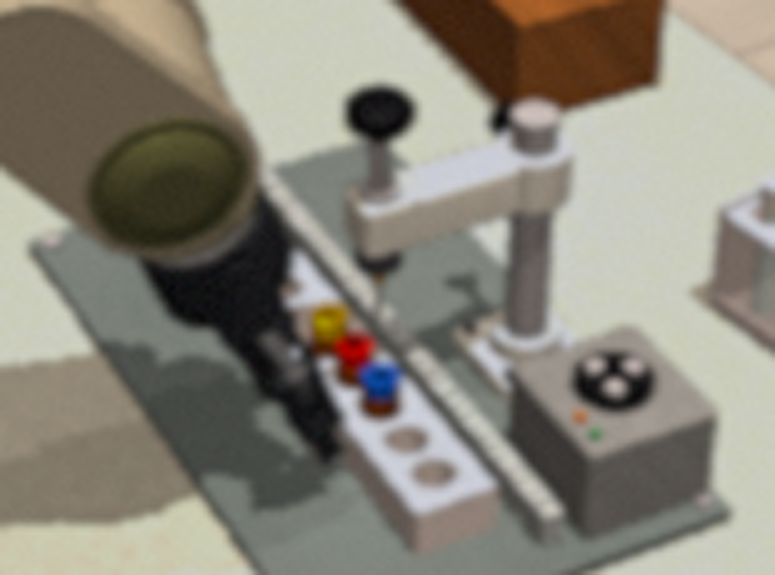

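View pics/top7.png

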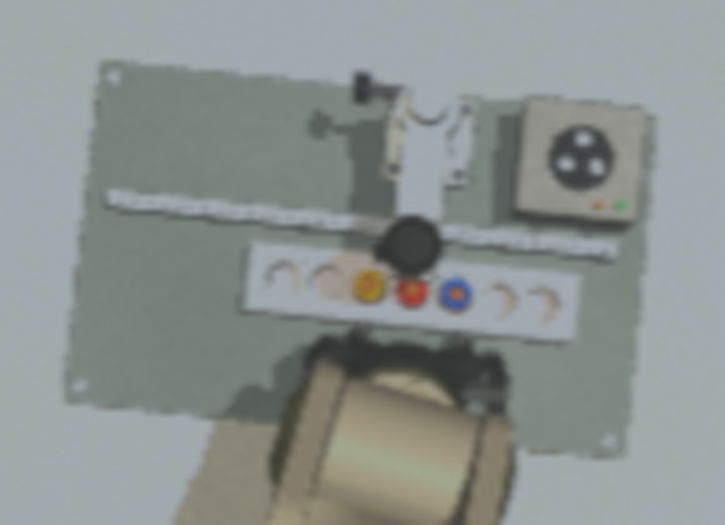

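The rack moves straight. In the top view its back edge at about (410,262) is still roughly 14 mm from the fence. I'll continue.

```bash
python3 -m jog '[{"linear":[0.002,0.006,0],"rotation":[0,0,0],"grip":60},{"linear":[0.004,0.011,0],"rotation":[0,0,0],"grip":60},{"linear":[0.006,0.017,0],"rotation":[0,0,0],"grip":60},{"linear":[0.008,0.022,0],"rotation":[0,0,0],"grip":60},{"linear":[0.01,0.028,0],"rotation":[0,0,0],"grip":60},{"linear":[0.012,0.033,0],"rotation":[0,0,0],"grip":60},{"linear":[0.0125,0.035,0],"rotation":[0,0,0],"grip":60},{"linear":[0.0125,0.035,0],"rotation":[0,0,0],"grip":60}]'|sed -n 1,4p
python3 -c "
from y import *
tilted(-30,-1,17,20)"
python3 -m jog '[{"linear":[0.001,0.003,0],"rotation":[0,0,0],"grip":60},{"linear":[0.002,0.006,0],"rotation":[0,0,0],"grip":60},{"linear":[0.002,0.006,0],"rotation":[0,0,0],"grip":60}]'|sed -n 1,4p
```

```text
time_s: 11.87
eef_pos: [557.1, 23.3, 17.3]
ee_rot: [0.564, 0.594, 0.383, -0.427]
force: [-1.2, -0.3, -0.3]
t 11.87 stn [-32.38  -1.13] 17.3 F [-1.22 -0.32 -0.28] w 59.9
lin [ 0.    0.01 -0.  ] rot [-0.  0. -0.] [-0.19  0.53  1.89  0.1   0.38  1.37]
stn +x in tool/300: [ 0.01  0.03 -0.  ] per 10mm; up: [-0.03  0.01  0.  ]
time_s: 12.12
eef_pos: [559.2, 23.2, 17.3]
ee_rot: [0.564, 0.594, 0.383, -0.427]
force: [-0.8, 0.5, -1.1]
```

```bash
for i in 1 2 3; do python3 -m jog '[{"linear":[0.0005,0.0015,0],"rotation":[0,0,0],"grip":60},{"linear":[0.0012,0.0032,0],"rotation":[0,0,0],"grip":60},{"linear":[0.0012,0.0032,0],"rotation":[0,0,0],"grip":60}]'|sed -n '1,2p;4p'; done
python3 look.py 8 -28 -1 17 20
```

```text
time_s: 12.37
eef_pos: [560.3, 23.1, 17.3]
force: [-1.0, -0.4, -1.8]
time_s: 12.62
eef_pos: [560.7, 23.1, 17.2]
force: [-6.4, -0.5, 2.2]
time_s: 12.87
eef_pos: [560.8, 23.2, 17.1]
force: [-10.9, 0.2, 6.9]
side red [294.62 228.08] [0.7  1.88]
side yellow [290.07 222.82] [ 0.4  28.25]
side blue [300.03 233.9 ] [  1.91 -26.98]
t 13.07 stn [-28.75  -1.01] 17.1 F [-11.4364  -0.4847   7.7176] w 60.1
lin [ 0.0011  0.0023 -0.    ] rot [ 0.    -0.     0.005] [-0.1848  0.5354  1.8736  0.0981  0.3898  1.3771]
stn +x in tool/300: [0.0113 0.0314 0.    ] per 10mm; up: [-0.0314  0.0113 -0.    ]
```

View pics/top8.png

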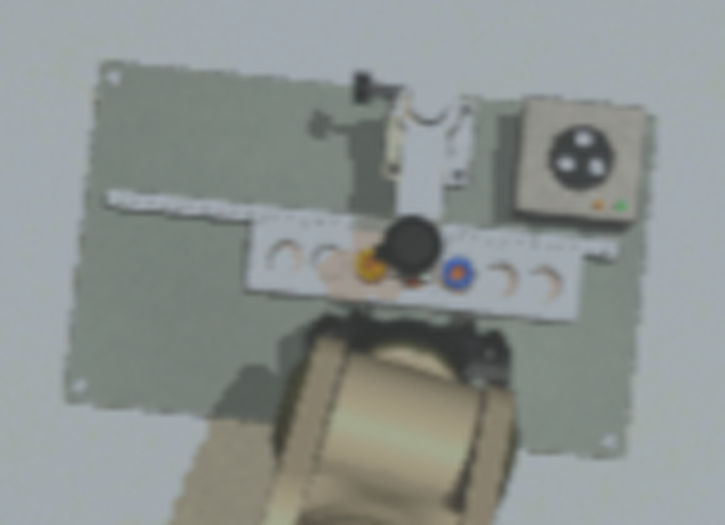

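View pics/side8.png

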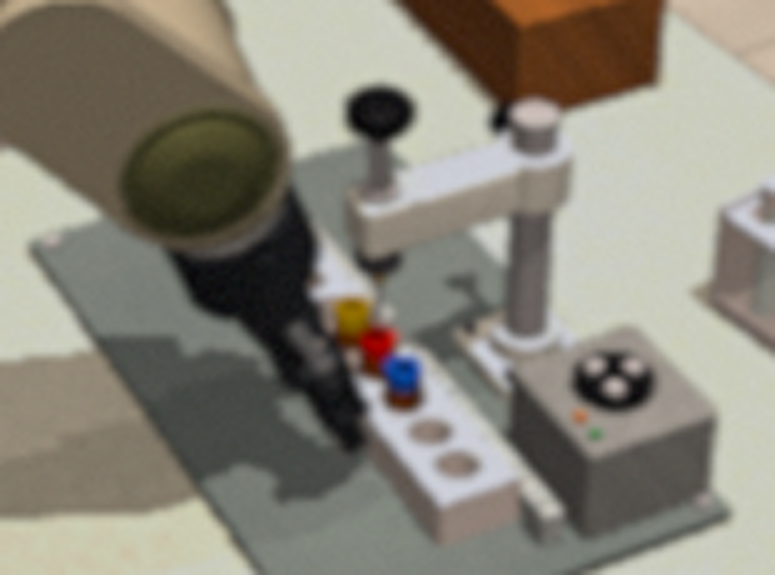

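The back edge is flush along the fence in both views. I retreat and check the alignment along y.

```bash
python3 -m jog '[{"linear":[-0.005,-0.012,0],"rotation":[0,0,0],"grip":60},{"linear":[-0.04,-0.11,0],"rotation":[0,0,0],"grip":60},{"linear":[-0.08,-0.2,0],"rotation":[0,0,0],"grip":60},{"linear":[-0.14,-0.27,0],"rotation":[0,0,0],"grip":60},{"linear":[-0.2,-0.3,0],"rotation":[0,0,0],"grip":60},{"linear":[-0.26,-0.33,0],"rotation":[0,0,0],"grip":60},{"linear":[-0.3,-0.33,0],"rotation":[0,0,0],"grip":60}]'|sed -n '1,2p;4p'
sed -i 's/190<a\[0\]\[1\] if/180<a[0][1] if/; s/avg(n,2)/avg(n,4)/' look.py
python3 look.py 9 -28 -1 17 20
python3 - <<'E'
from y import *
A=np.load("top9.npy"); g=A.mean(2)
A=np.load("side9.npy"); cv2.imwrite("pics/n9.png",cv2.resize(A[195:245,265:325,::-1].clip(0,255).astype(np.uint8),None,fx=12,fy=12,interpolation=cv2.INTER_CUBIC))
print(A[211:224,291:301].mean(2).round().astype(int))
E
```

```text
time_s: 13.65
eef_pos: [436.0, 32.7, 68.9]
force: [0.3, 0.3, -0.4]
top yellow [263.24 187.84] [-1.73 30.48]
top blue [281.19 188.77] [  1.37 -30.76]
side red [294.63 228.08] [0.72 1.88]
side yellow [290.09 222.78] [ 0.53 28.4 ]
side blue [300.04 233.89] [  1.95 -26.95]
t 14.05 stn [-152.36   -1.05] 67.5 F [-0.184   0.2263 -0.1492] w 60.2
lin [ 0.2986  0.3331 -0.0001] rot [ 0.    -0.001  0.007] [-0.225   0.2228  2.1865  0.1327  0.3935  1.3073]
stn +x in tool/300: [0.0113 0.0314 0.    ] per 10mm; up: [-0.0314  0.0113 -0.    ]
[[ 70  60  77  89  88  81  68  55  61  93]
 [ 82  46  46  51  50  46  41  42  61  95]
 [112  67  42  36  34  38  44  54  77 107]
 [152 114  79  52  44  50  65  83 104 119]
 [180 157 123  87  66  74  95 111 122 127]
 [195 181 155 118  91  94 111 124 128 129]
 [201 191 172 142 112 107 121 127 129 127]
 [188 182 174 154 125 114 121 127 128 128]
 [145 150 159 152 126 117 125 127 128 127]
 [ 97 112 131 132 122 127 134 131 126 127]
 [ 78  87 108 117 124 143 155 142 129 125]
 [ 82  83  97 106 119 148 166 154 134 127]
 [ 82  78  85  96 112 139 154 145 133 128]]
```

View pics/n9.png

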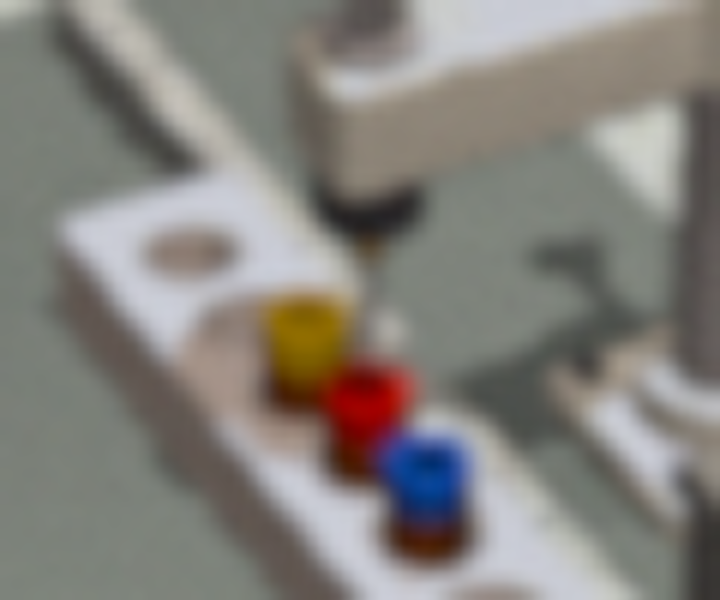

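View pics/top9.png

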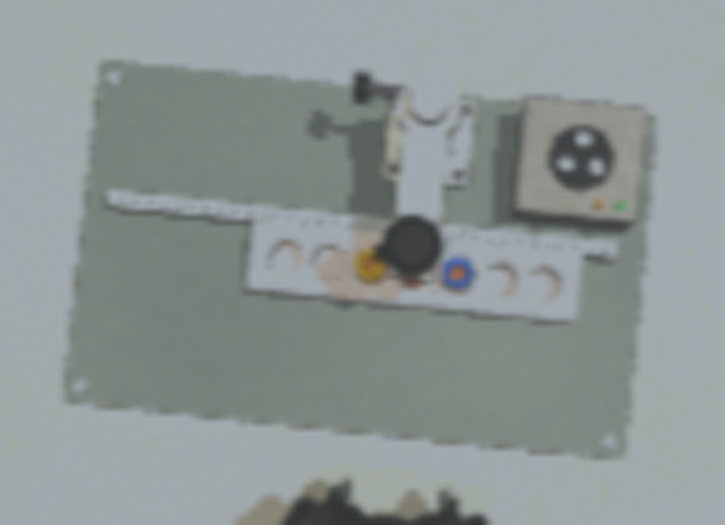

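Run:
```python
from y import *
A=np.load("top9.npy"); g=A.mean(2).astype(np.float32)
def prof(a,b,n=200):
    t=np.linspace(0,1,n); x=(a[0]+(b[0]-a[0])*t).astype(np.float32).reshape(1,-1); y=(a[1]+(b[1]-a[1])*t).astype(np.float32).reshape(1,-1)
    return x[0],y[0],cv2.remap(g,x,y,cv2.INTER_LINEAR).ravel()
o=np.array([589.5,22])
for sx in (-14,-9,-4,2,8,14):
    r=[]
    for e in(115,-115):
        P=[np.r_[o+xh*sx+yh*(e+k),40] for k in(-12,12)]; a,b=proj("top",P); x,y,s=prof(a,b)
        hi,lo=(np.median(s[:50]),np.median(s[-50:])) if e>0 else (np.median(s[-50:]),np.median(s[:50]))
        t=(hi+lo)/2; k=np.where((s[:-1]-t)*(s[1:]-t)<=0)[0]; k=k[len(k)//2]; r.append(stn(plane("top",[(x[k],y[k])],40)[0])[1])
    print(sx,r,"mid",np.mean(r))
S=np.load("side9.npy"); r,gg,b=S[...,0],S[...,1],S[...,2]
m=((r-gg>40)&(r-b>40)&(gg<70)); m[:,:280]=0;m[:,310:]=0;m[:215]=0;m[240:]=0
print(cen(m))
n=[]
for v in range(212,220):
    s=S[v,291:301].mean(1); 
print(proj("side",[np.r_[o+xh*-1+yh*-1,62]]),proj("side",[np.r_[o+xh*-1+yh*-1,100]]))
```

```text
-14 [np.float64(113.49), np.float64(-115.66)] mid -1.0850000000000009
-9 [np.float64(113.13), np.float64(-116.02)] mid -1.4450000000000003
-4 [np.float64(113.37), np.float64(-116.02)] mid -1.3249999999999957
2 [np.float64(113.13), np.float64(-116.27)] mid -1.5700000000000003
8 [np.float64(112.89), np.float64(-116.02)] mid -1.5649999999999977
14 [np.float64(113.25), np.float64(-115.54)] mid -1.1450000000000031
[(array([294. , 228.4]), [289, 225, 10, 9, 53])]
[[294.57 228.57]] [[294.63 217.66]]
```

Aligned: the rack's mid y is -1.35 and the probe's y is about -1.1 ± 0.7 mm, so y needs no correction. Next is the knob: up, tool vertical, fingers shut.

```bash
python3 -m jog '[{"linear":[-0.12,0.04,0],"rotation":[0,0,0],"grip":0},{"linear":[-0.24,0.08,0],"rotation":[0,0,-0.1],"grip":0},{"linear":[-0.36,0.12,0],"rotation":[0,0,-0.3],"grip":0},{"linear":[-0.48,0.16,0],"rotation":[0,0,-0.5],"grip":0},{"linear":[-0.6,0.21,0],"rotation":[0,0,-0.7],"grip":0},{"linear":[-0.6,0.21,0],"rotation":[0,0,-0.7],"grip":0},{"linear":[-0.6,0.21,0],"rotation":[0,0,-0.7],"grip":0},{"linear":[-0.6,0.21,0],"rotation":[0,0,-0.7],"grip":0}]'|sed -n '1,2p;4,5p'
python3 - <<'E'
from y import *
np.set_printoptions(suppress=True,precision=4)
tilted(-1,-1.1,250,0)
E
```

```text
time_s: 14.72
eef_pos: [436.5, 32.5, 258.0]
force: [-0.1, 0.1, -0.4]
grip_width: 0.001
t 14.72 stn [-153.32   -1.11] 258.0 F [-0.1166  0.1231 -0.4364] w 0.1
lin [0.025  0.5078 0.0001] rot [ 0.001 -0.001  0.007] [-0.1946  0.0991  1.6915 -0.0001  1.3543  1.4514]
stn +x in tool/300: [-0.0001  0.0333  0.    ] per 10mm; up: [-0.0333 -0.0001 -0.    ]
```

```bash
python3 -m jog '[{"linear":[0,0.1,0],"rotation":[0,0,0],"grip":0},{"linear":[0,0.22,0],"rotation":[0,0,0],"grip":0},{"linear":[0,0.34,0],"rotation":[0,0,0],"grip":0},{"linear":[0,0.44,0],"rotation":[0,0,0],"grip":0},{"linear":[0.02,0.508,0],"rotation":[0,0,0.007],"grip":0},{"linear":[0.025,0.508,0],"rotation":[0,0,0.007],"grip":0},{"linear":[0.025,0.508,0],"rotation":[0,0,0.007],"grip":0}]'|sed -n '1,2p;4,5p'
python3 - <<'E'
from y import *
np.set_printoptions(suppress=True,precision=4)
tilted(-1,-1.1,223,0)
p,d=capture("side"); cv2.imwrite("pics/side10.png",cv2.resize(p[110:275,200:375,::-1],None,fx=4,fy=4,interpolation=cv2.INTER_CUBIC))
E
```

```text
time_s: 15.3
eef_pos: [588.0, 21.1, 247.1]
force: [-0.9, -0.2, -0.8]
grip_width: -0.001
t 15.3 stn [-1.42 -1.04] 247.1 F [-0.8502 -0.1858 -0.8036] w -0.1
lin [0.0804 0.0017 0.0003] rot [ 0.001 -0.002  0.008] [-0.1634  0.4472  1.265   0.0005  1.4337  1.4826]
stn +x in tool/300: [-0.0001  0.0333  0.    ] per 10mm; up: [-0.0333 -0.0001 -0.    ]
```

View pics/side10.png

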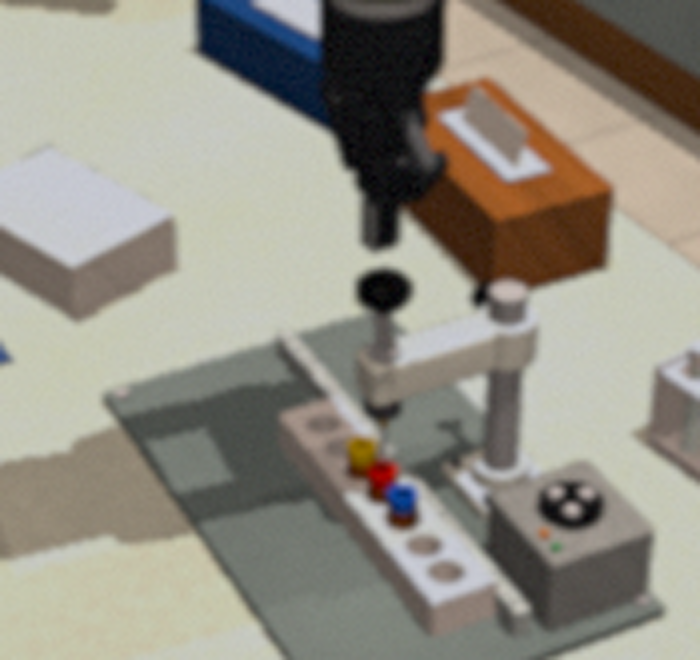

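The shut fingers at (380,245) are centred over the knob at (384,290). I'll press gradually and watch the force.

```bash
python3 -m jog '[{"linear":[0.04,0.002,0],"rotation":[0,0,0.008],"grip":0},{"linear":[0.065,0.002,0],"rotation":[0,0,0.008],"grip":0},{"linear":[0.075,0.002,0],"rotation":[0,0,0.008],"grip":0},{"linear":[0.085,0.002,0],"rotation":[0,0,0.008],"grip":0},{"linear":[0.095,0.002,0],"rotation":[0,0,0.008],"grip":0},{"linear":[0.105,0.002,0],"rotation":[0,0,0.008],"grip":0},{"linear":[0.115,0.002,0],"rotation":[0,0,0.008],"grip":0},{"linear":[0.12,0.002,0],"rotation":[0,0,0.008],"grip":0}]'|sed -n '1,2p;4p'
python3 -m jog '[{"linear":[0.01,0,0],"rotation":[0,0,0],"grip":0},{"linear":[0.02,0,0],"rotation":[0,0,0],"grip":0},{"linear":[0.028,0,0],"rotation":[0,0,0],"grip":0},{"linear":[0.033,0,0],"rotation":[0,0,0],"grip":0}]'|sed -n '1,2p;4p'
python3 - <<'E'
from y import *
p,d=capture("side"); cv2.imwrite("pics/side11.png",cv2.resize(p[160:255,250:345,::-1],None,fx=6,fy=6,interpolation=cv2.INTER_CUBIC))
E
```

```text
time_s: 16.02
eef_pos: [588.1, 21.2, 212.3]
force: [-3.0, 0.8, 3.2]
time_s: 16.35
eef_pos: [588.1, 21.2, 202.0]
force: [-1.6, 0.8, 2.7]
```

View pics/side11.png

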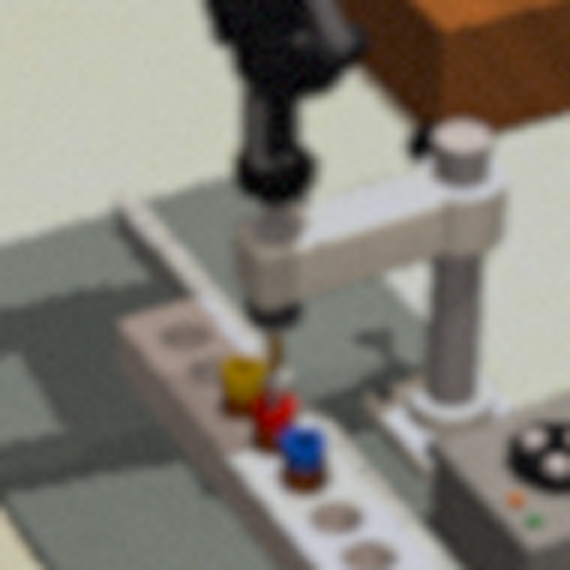

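With z at 202 the needle tip is 8 mm below the mouth rim. The force is only the sliding friction and the needle at (275,350) enters the red cap at (273,410). I'll continue to the stop.

```bash
python3 -m jog '[{"linear":[0.01,0,0],"rotation":[0,0,0],"grip":0},{"linear":[0.02,0,0],"rotation":[0,0,0],"grip":0},{"linear":[0.03,0,0],"rotation":[0,0,0],"grip":0},{"linear":[0.04,0,0],"rotation":[0,0,0],"grip":0},{"linear":[0.05,0,0],"rotation":[0,0,0],"grip":0},{"linear":[0.057,0,0],"rotation":[0,0,0],"grip":0},{"linear":[0.06,0,0],"rotation":[0,0,0],"grip":0}]'|sed -n '1,2p;4p'
for i in 1 2 3; do python3 -m jog '[{"linear":[0.002,0,0],"rotation":[0,0,0],"grip":0},{"linear":[0.005,0,0],"rotation":[0,0,0],"grip":0},{"linear":[0.005,0,0],"rotation":[0,0,0],"grip":0}]'|sed -n '1,2p;4p'; done
```

```text
time_s: 16.98
eef_pos: [588.2, 21.1, 183.4]
force: [-0.9, 0.2, 2.6]
time_s: 17.23
eef_pos: [588.2, 21.2, 182.0]
force: [-0.3, 0.2, 3.5]
time_s: 17.48
eef_pos: [588.3, 21.2, 182.0]
force: [-3.8, 1.4, 12.2]
time_s: 17.73
eef_pos: [588.3, 21.1, 181.9]
force: [-4.7, -0.1, 12.8]
```

```bash
python3 -m jog '[{"linear":[-0.01,0,0],"rotation":[0,0,0],"grip":0},{"linear":[-0.06,0,0],"rotation":[0,0,0],"grip":0},{"linear":[-0.16,0,0],"rotation":[0,0,0],"grip":0},{"linear":[-0.25,-0.05,0],"rotation":[0,0,0],"grip":0},{"linear":[-0.28,-0.15,0],"rotation":[0,0,0],"grip":0},{"linear":[-0.28,-0.28,0],"rotation":[0,0,0],"grip":0},{"linear":[-0.28,-0.4,0],"rotation":[0,0,0],"grip":0},{"linear":[-0.28,-0.53,0],"rotation":[0,0,0],"grip":0},{"linear":[-0.28,-0.6,0],"rotation":[0,0,0],"grip":0},{"linear":[-0.28,-0.6,0],"rotation":[0,0,0],"grip":0}]'|sed -n '1,2p;4p'
python3 look.py 12 -28 -1 17 20
python3 - <<'E'
from y import *
S=np.load("side12.npy"); cv2.imwrite("pics/s12.png",cv2.resize(S[160:255,250:345,::-1].clip(0,255).astype(np.uint8),None,fx=6,fy=6,interpolation=cv2.INTER_CUBIC))
m=colors(S)["black"]; m[:160]=0;m[:,:280]=0;m[215:]=0;m[:,306:]=0; print(cen(m)); print(proj("side",[(588.4,21,182),(588.4,21,222)]))
E
```

```text
time_s: 18.57
eef_pos: [405.5, 35.2, 265.5]
force: [-0.2, -1.6, 0.7]
top yellow [263.26 187.85] [-1.77 30.4 ]
top blue [281.16 188.74] [  1.47 -30.62]
side red [294.6  228.25] [0.29 1.24]
side yellow [290.6  222.87] [ 1.61 27.37]
side blue [300.04 233.89] [  1.95 -26.96]
t 18.97 stn [-180.93   -1.14] 265.0 F [-0.4489 -0.0931  0.5417] w -0.0
lin [0.828  0.5075 0.0001] rot [ 0.001 -0.001  0.693] [-0.2034  0.0271  1.7504  0.0006  1.3614  1.4421]
stn +x in tool/300: [0.0001 0.0333 0.    ] per 10mm; up: [-0.0333  0.0001 -0.    ]
[(array([303.67, 161.33]), [301, 160, 5, 5, 15]), (array([294.94, 194.49]), [289, 190, 13, 10, 103]), (array([295.62, 212.52]), [292, 211, 8, 4, 21])]
[[294.76 192.87]
 [294.82 180.1 ]]
```

View pics/s12.png

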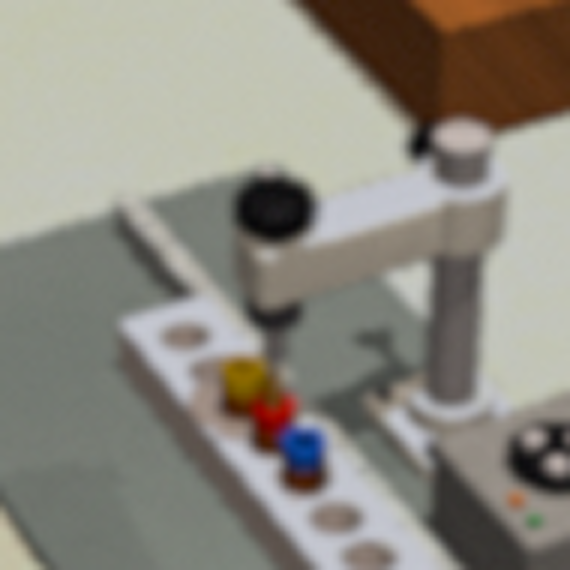

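View pics/top12.png

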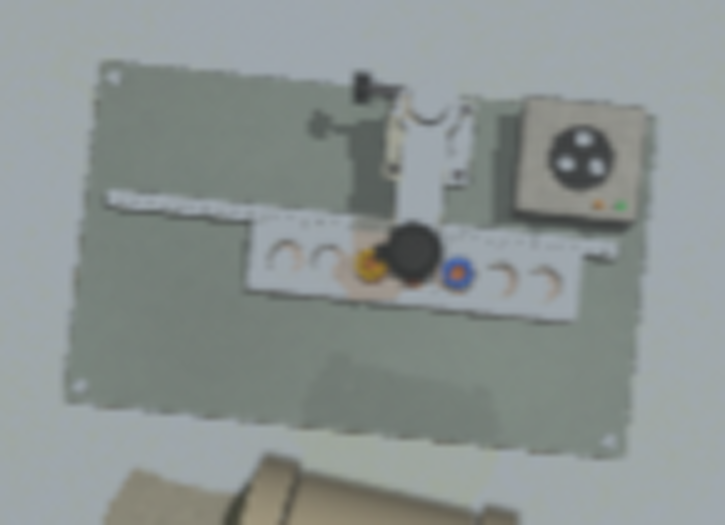

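The knob is down in the side view (blob row moved from 182.4 to 194.5, and the model predicts a shift of about 12.8 px). The needle enters the red cap at (273,405). The rack is still flush and the robot is clear.

```bash
python3 -c "
from rig import *
print(finish_job())"
```

```text
the job is handed in; nothing more can be done
None
```

I slid the rack back until it was flush along the fence, then pressed the probe's knob down to its stop. The needle now stands in the red-capped vial. I handed the job in at about 19 s of the 56 s, with the robot retracted and touching nothing.

**How it was done:** I gripped the rack's left end to slide and turn it parallel to the fence. I then pushed its front face with the tilted, half-open fingers, and last pressed the knob with shut fingers.

**Last checks:**
- **Flush:** the push stopped at the fence with about 11 N. No gap to the fence shows in either camera view.
- **Alignment:** the rack's middle was measured within about 0.5 mm of the probe axis along the fence, with an uncertainty of about 1 mm.
- **Needle entry:** there was no rise in force as the needle passed the vial's rim, only sliding friction of about 3 N.
- **Knob:** its top stopped at 182 mm and held there under 12.8 N. It stayed down after release.
- **Vials and rack:** the caps did not move during the press, and the vials stayed upright in all views.

**What disagreed or was not checked:**
- The side camera's colour centroid put the red cap 1–3 mm off along the fence compared with the top view. I put this down to uneven shading on the cap, since the cap's outline and the needle line up in that view.
- In the top view the red mouth itself is hidden under the knob.
- I took no separate final measurement of the mouse, beaker, bottle, spatula and carton. The arm did not come close to them.

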